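# Try out a wooden tipper truck and gauge its bed

### The arm

A 6-joint arm with a two-finger parallel gripper is mounted at the origin on the work surface. World frame = base frame: x ahead of the robot, y to its left, z up, the work surface at z = 0. Lengths are in m, angles in rad, forces in N, time in s.
With the tool pointing down it reaches from about 0.375 to 0.75 m from the base axis. Payload 9 kg.
Tool frame: the origin (TCP) lies midway between the tips of the shut fingers; the grasp point (between the pads) lies 19 mm behind it; z points along the fingers, y is the line along which they close (so a half turn about z gives the same grasp; the last joint's range is limited). The gripper opens to 85 mm and grips with 20 to 120 N. Pads are 22 mm wide; open, the fingers measure 114 mm over their backs; the gripper's body (76 mm by 85 mm) begins 54 mm behind the grasp point. The pads swing forward as they close: fully open they stand 13 mm farther back than shut.
Start: joints at [0.998, 0.104, 0.097, 1.564, 0, 1.353], TCP at [0.208, 0.563, 0.231] pointing down, gripper open.
Joint ranges: [-2.99, 2.99], [-0.84, 1.86], [-1.1, 1.16], [-1.84, 2.11], [-1.51, 1.56], [-3.14, 3.14]. Speed limits (rad/s): [2.22, 2.22, 2.57, 3.14, 3.14, 3.14].

### API

Orientations are given as a unit quaternion [w, x, y, z].
In Python, from workcell import read_state, snapshot, sign_off gives the robot as it stands.
- The arm moves only by the tool step_arm, never from a script. Its argument "moves" is a list of rows, each an object with "delta_pos": the shift along the tool's x, y, z in mm, a list of three; "twist": the turn about the tool's z in degrees. A call has 1 to 5 rows; each row shifts and turns the commanded pose from where the row before left it, along the tool's axes as they then stand; what a row does not reach is not made up. A row lasts 1/10 s, in which the tool goes at most 50 mm and 8.59 degrees, less where a joint would pass 70% of its speed; a pose out of reach is approached as far as the arm can. A call with a gripper value outside its range is refused whole. "hand" is the opening, from -1 (shut) to 1 (fully open), set as the call begins (left out, the last holds). The fingers move at their own pace and stop on an object; "force" is the grip in N (left out, the last holds). Time passes only in rows, so rows that do not move let the fingers close. It gives the time, the measured TCP pose, the force, the opening and the grip force at its end, in the units of the state.
- read_state(): the state, without advancing time (a new reading comes with each control period).
- snapshot(name): name is "scene" or "top"; returns a dict with "color" (384x512x3 uint8, blue, green, red), "K" (3x3 intrinsics, pixels), "world_from_camera" (4x4, takes a point from camera to world coordinates). Camera axes: x right, y down, z forward; pixel columns grow to the right and rows downward; lengths in m; the calibration is good to about 2 mm. A picture is of the moment at which its call begins. There is no depth.
- sign_off(): hands the job in; it is judged then, once.
The state is a dict: "time": time; "qpos": joint angles; "joint_velocities": joint speeds; "tau": joint torques, N m; "eef_pos": TCP position; "tcp_rot": TCP orientation; "wrist_force": force on the tool from outside, world axes, zero at the start; "moment": the same for the moment, N m; "opening": finger opening in m; "grip_force": force on a finger pad.
Only numpy, scipy, OpenCV 4.12 (cv2) and the standard library are available. Lean on these libraries where they do the work, as an engineer would, in place of code of your own. Each camera call takes 0.05 s, during which the arm holds its last target. There are 200 camera calls.

### The job

Try out the toy tipper truck on the bench: lay all the loose red-banded wooden wheels in its yellow bed and let go, then raise the bed by its bar to 50 degrees (never beyond 60), hold it there a moment so that the wheels slide out into the wooden catch tray, and lower it gently until it is level again; any wheel that misses goes into the tray as well. Then slide the steel gap gauge, blade flat, from the robot's side into the gap between the level bed and the deck as far as the red line on the blade, hold it there for two seconds, draw it out and stand it back on its green mat. Leave the other things on the bench where they are.

Things in the scene. Friction and masses are not known exactly. Their poses are not given: they have to be found in the camera images.
- truck: Blue wooden toy tipper truck with a dark roof, fixed on a plywood board. Origin on the bench below the truck; +x points to the cab, +y to the side that faces the robot (truck yaw is near +90 degrees), z up. Deck (top 62 mm above the bench, 170 mm wide, x -92..152 mm); cab x 75..145 mm, 130 mm wide, top at 120 mm. The wheels under it are part of it.
- bed (a joint): Tilt of the yellow open bed in rad: 0 = level (down on its rests), grows as the cab end rises; stop at 1.3. The stiff hinge keeps the bed where it is left. Hinge axis along the truck's y at truck x = -80 mm, height 67 mm.
- bed_floor (a point): Centre of the upper face of the bed's floor (80 mm above the bench when level); turns with the bed, x towards the cab, z out of the floor. Inside: 180 mm long (x -90..90), 130 mm wide, walls 34 mm high and 8 mm thick on both sides and at the cab end; open at the tail.
- bed_bar (a point): Middle of the round wooden lifting bar over the bed's cab-end wall: 12 mm diameter, along the truck's y, 58 mm free between its two posts, 30 mm above the wall's top (144 mm above the bench when level). It lies 139 mm ahead of and 77 mm above the hinge axis.
- gap (a point): Mouth of the gap between deck and level bed, in the bed's edge on the robot's side, mid-height (67 mm above the bench); axes as the truck's (y points out of the gap). The gap is 10 mm high (62 to 72 mm) and open along the whole bed; the deck sticks out 12 mm as a ledge below it, with a red dot on it here. The gauge goes in along -y, within 50 mm either side of this point.
- tray_in (a point): Centre of the inner floor (6 mm above the bench) of the fixed wooden catch tray behind the truck's tail. Inside 150 mm along x by 188 mm along y; walls 25 mm high on the +x side, under the bed's tail, 45 mm at the sides, 55 mm at the -x end. Axes about as the truck's.
- gauge: Gap gauge, loose: flat steel blade 85 x 36 x 4 mm with an upright square orange knob 16 x 16 mm, top 50 mm above the blade's underside. Origin at the blade's underside below the knob's axis; +x along the blade to its tip, z up along the knob. The blade runs from x = -20 to 65 mm; its red line lies 30 mm from the tip.
- gauge_tip (a point): Middle of the gauge blade's tip edge, mid-thickness; axes as the gauge's.
- mat: Green flat mat 130 x 110 x 3 mm, fixed to the bench: the gauge's place. Origin at the centre of its underside.
- wheel1: Loose wooden toy wheel with a red band, 36 mm diameter, 20 mm thick; origin at its centre, z along its axle. May be absent (None).
- wheel2: Loose wooden toy wheel with a red band, 36 mm diameter, 20 mm thick; origin at its centre, z along its axle. May be absent (None).
- wheel3: Loose wooden toy wheel with a red band, 36 mm diameter, 20 mm thick; origin at its centre, z along its axle. May be absent (None).
- wheel4: Loose wooden toy wheel with a red band, 36 mm diameter, 20 mm thick; origin at its centre, z along its axle. May be absent (None).
- wheel5: Loose wooden toy wheel with a red band, 36 mm diameter, 20 mm thick; origin at its centre, z along its axle. May be absent (None).
- paint_jar: Green paint jar, 64 mm diameter, 85 mm high, to be left alone.
- glue: White glue bottle, 56 mm diameter, 150 mm high, to be left alone.
- yellow_box: Small yellow open box 110 x 90 x 60 mm, to be left alone.
- brush: Paint brush lying on the bench, to be left alone.
- driver: Screwdriver lying on the bench, to be left alone.
- plane: Green toy plane, 150 mm long, 160 mm span, to be left alone.
Mind the look-alikes: they are no part of the job. Of the things that look like the gauge, take the one that is farthest from the robot's base at the start.

How it is judged:
By the outcome, as a careful person would: the job done as asked, in the order asked, and still so for the second after the job is handed in, with the robot touching nothing.
Of wheel1, wheel2, wheel3, wheel4, wheel5 only 3 to 5 are there at a start; the rules pass over those that are not, and their reading is None.
At some moment in a run one of wheel1, wheel2, wheel3, wheel4, wheel5, gauge may be knocked a few centimetres aside while the robot is not near it.
Once in a run the grip may slacken for a moment while it holds something.
It also fails if it takes over 210 s, if anything falls off the work surface, if the arm or the gripper's body presses on something with over 40 N, if the wrist force passes 120 N, or if a joint passes its speed limit or range.

## Working session

There is one attempt and no reset: what is moved stays moved. The work goes in short steps, Python scripts to look and compute and a tool call to move; the robot and the scene stay as the last step left them, time stands still between calls to the robot, and variables do not carry over. Pictures are saved under pics/ and viewed, at most 17 in all, crops included, and the job is handed in when it is done.

Besides the shell and the picture viewer there is one more tool, called after "Request:" as name(argument=value, ...) on one line, values as JSON. step_arm: Moves the arm, as the interface text tells. Its arguments: {"type":"object","properties":{"moves":{"type":"array","items":{"type":"object","properties":{"delta_pos":{"type":"array","items":{"type":"number"}},"twist":{"type":"number"}}}},"hand":{"type":"number"},"force":{"type":"number"}},"required":["moves"]}

```bash
ls; mkdir -p pics; cat > h.py <<'E'
import numpy as np, cv2
from workcell import read_state, snapshot, sign_off
def ray(s,u,v):
    K=s["K"];T=np.array(s["world_from_camera"]);d=T[:3,:3]@np.linalg.inv(K)@np.array([u,v,1.]);return T[:3,3],d
def onz(s,u,v,z):
    o,d=ray(s,u,v);return o+d*(z-o[2])/d[2]
def proj(s,p):
    T=np.linalg.inv(np.array(s["world_from_camera"]));c=T[:3,:3]@np.array(p)+T[:3,3];q=np.array(s["K"])@c;return q[:2]/q[2]
E
python3 - <<'E'
from h import *
for n in("scene","top"):
    s=snapshot(n);cv2.imwrite(f"pics/{n}0.png",cv2.resize(s["color"],(800,600),interpolation=cv2.INTER_CUBIC));np.save(n+"0.npy",s,allow_pickle=True)
    print(n,s["K"],s["world_from_camera"])
st=read_state();print(st)
E
```

```text
pics
scene [[377.95533207   0.         251.20265411]
 [  0.         377.95533207 192.65599784]
 [  0.           0.           1.        ]] [[-0.48377112  0.48432282 -0.72896976  1.42907355]
 [ 0.87504029  0.28330402 -0.39248352  0.53427633]
 [ 0.01643134 -0.8277501  -0.56085629  0.79837079]
 [ 0.          0.          0.          1.        ]]
top [[349.87893461   0.         254.6968351 ]
 [  0.         349.87893461 193.64925208]
 [  0.           0.           1.        ]] [[-2.45872462e-03 -9.98800894e-01  4.88950882e-02  4.49552048e-01]
 [-9.99996824e-01  2.42871377e-03 -6.73182761e-04  6.57757646e-02]
 [ 5.53623369e-04 -4.88965881e-02 -9.98803693e-01  1.22414664e+00]
 [ 0.00000000e+00  0.00000000e+00  0.00000000e+00  1.00000000e+00]]
{'time': 0.1, 'qpos': array([ 9.98296209e-01,  1.04642018e-01,  9.65457074e-02,  1.56387503e+00,
       -8.78936691e-06,  1.35311367e+00]), 'joint_velocities': array([-0.00030943, -0.00184623,  0.00140152,  0.00119335, -0.000722  ,
       -0.00109088]), 'tau': array([ 6.11778698e-03, -5.58213437e+01,  5.04716277e+01,  1.32077577e-02,
       -2.98859677e-04, -3.74414100e-08]), 'eef_pos': array([0.20827512, 0.56238327, 0.23059792]), 'tcp_rot': array([-2.22071280e-04,  1.76479540e-01,  9.84304133e-01, -5.43938586e-04]), 'wrist_force': array([ 0.50425253,  0.48679652, -0.97297539]), 'moment': array([-0.0153311 ,  0.0306916 ,  0.02772807]), 'grip_force': 0.0, 'opening': 0.08504698432149874}
```

View pics/top0.png

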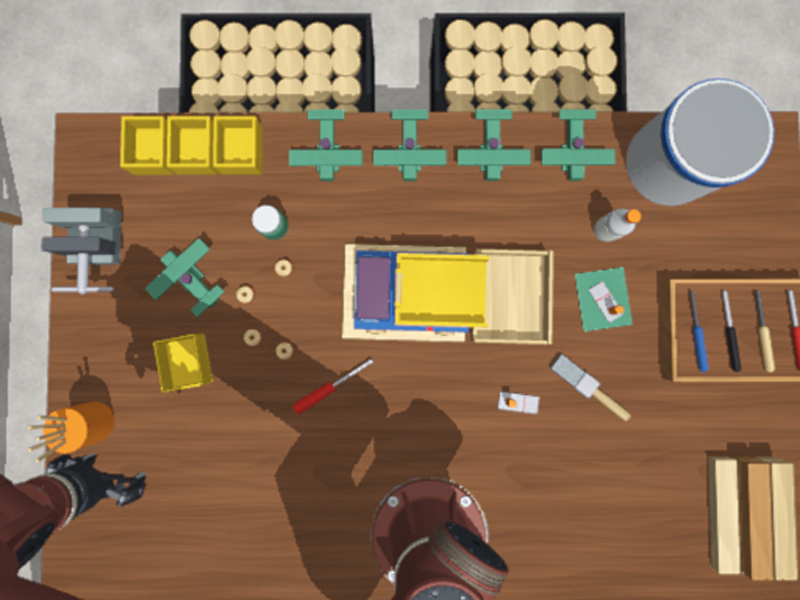

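View pics/scene0.png

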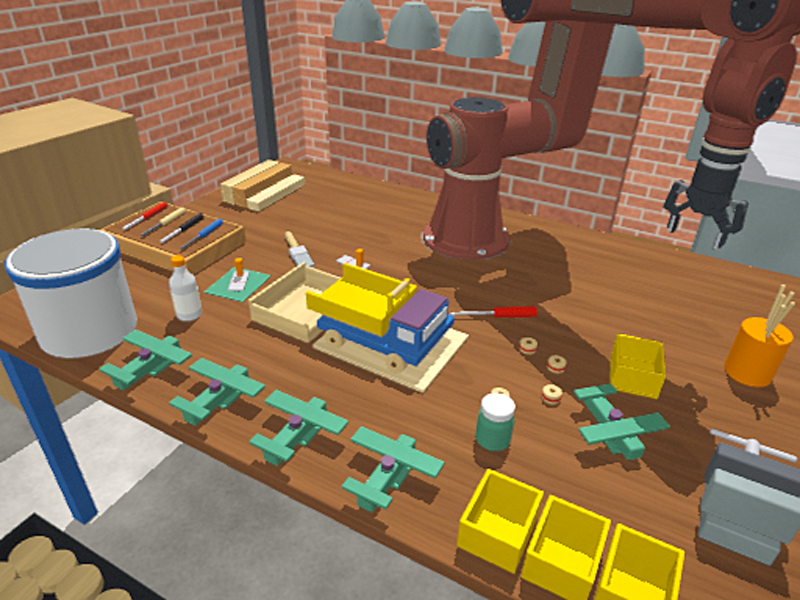

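Top view (800x600 px): four wheel candidates at (283,268), (245,293), (252,337), (284,351). The gauge-like things are at (605,300) on the green mat and (518,402) nearer the base. The mat one is farther from the base, so it fits the description. One enlarged composite will confirm both.

```bash
python3 - <<'E'
from h import *
t=np.load("top0.npy",allow_pickle=True).item();s=np.load("scene0.npy",allow_pickle=True).item()
def c(im,x0,y0,w,h): return cv2.resize(im[y0:y0+h,x0:x0+w],(400,300),interpolation=cv2.INTER_CUBIC)
T=t["color"];S=s["color"]
cv2.imwrite("pics/crop1.png",np.vstack([np.hstack([c(T,140,155,88,66+10),c(T,310,165,100,100)]),np.hstack([c(S,300,205,80,60),c(S,130,155,110,60)])]))
for z in(0.01,):
  for p in[(283,268),(245,293),(252,337),(284,351)]:
    print(onz(t,p[0]*.64,p[1]*.64,.02))
for p in[(605,300),(518,402)]: q=onz(t,p[0]*.64,p[1]*.64,.005);print(q,np.hypot(*q[:2]))
print(proj(t,[0,0,0]))
E
```

```text
[0.58568846 0.31905893 0.02      ]
[0.5304801  0.40247457 0.02      ]
[0.43352163 0.38600236 0.02      ]
[0.40266832 0.31543208 0.02      ]
[ 0.51387228 -0.39752041  0.005     ] 0.6496823827796029
[ 0.28827152 -0.20017995  0.005     ] 0.3509593729844901
[273.98742677 341.87953304]
```

View pics/crop1.png

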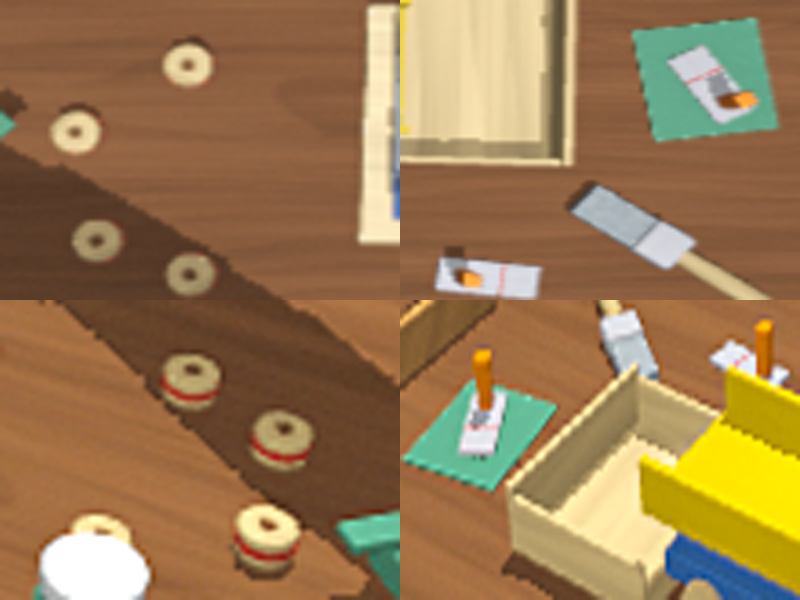

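```bash
python3 - <<'E'
from h import *
t=np.load("top0.npy",allow_pickle=True).item();T=t["color"]
for p in[(283,268),(245,293),(252,337),(284,351)]:
    u,v=int(p[0]*.64),int(p[1]*.64);k=T[v-9:v+10,u-9:u+10].astype(int);b,g,r=k[...,0],k[...,1],k[...,2]
    q=r/np.maximum(g,1);i=np.unravel_index(np.argsort(-q.ravel())[:6],q.shape);print(p,[(x-9,y-9,tuple(k[y,x]),round(q[y,x],2)) for y,x in zip(*i)])
# centers: bright/tan segmentation by sat
hsv=cv2.cvtColor(T,cv2.COLOR_BGR2HSV)
for p in[(283,268),(245,293),(252,337),(284,351)]:
    u,v=int(p[0]*.64),int(p[1]*.64);k=T[v-10:v+11,u-10:u+11].astype(int)
    m=(k[...,1]/np.maximum(k[...,2],1)>.72).astype(np.uint8);n,l,stt,c=cv2.connectedComponentsWithStats(m);j=1+np.argmax(stt[1:,4])
    cn=cv2.findContours((l==j).astype(np.uint8),cv2.RETR_EXTERNAL,cv2.CHAIN_APPROX_NONE)[0][0];(x,y),r=cv2.minEnclosingCircle(cn)
    print(stt[j],x+u-10,y+v-10,r,onz(t,x+u-10,y+v-10,.02))
# truck: yellow bed, mat, tray
def big(mask):
    mask=mask.astype(np.uint8);n,l,s_,c=cv2.connectedComponentsWithStats(mask);return l,s_,c
b,g,r=[T[...,i].astype(int) for i in range(3)]
l,s_,c=big((b<90)&(g>130)&(r>170));print("yellow",[(tuple(x),) for x in s_[1:] if x[4]>150])
l,s_,c=big((g>r*1.3)&(g>b*1.1)&(g>80))
for i in range(1,len(s_)):
    if s_[i][4]>300 and s_[i][0]>350:
        cn=cv2.findContours((l==i).astype(np.uint8),cv2.RETR_EXTERNAL,cv2.CHAIN_APPROX_NONE)[0][0];R=cv2.minAreaRect(cn);print("mat",s_[i],R,[onz(t,*q,.003).round(4) for q in cv2.boxPoints(R)],onz(t,*R[0],.003))
# red dot, purple/blue
l,s_,c=big((r>170)&(g<90)&(b<90));print("red",[(s_[i][4],c[i],onz(t,*c[i],.062).round(4)) for i in range(1,len(s_))if s_[i][4]<30])
K=T[145:235,210:365];cv2.imwrite("pics/truck.png",cv2.resize(K,None,fx=5,fy=5,interpolation=cv2.INTER_CUBIC))
E
```

```text
(283, 268) [(np.int64(4), np.int64(5), (np.int64(62), np.int64(91), np.int64(150)), np.float64(1.65)), (np.int64(6), np.int64(0), (np.int64(59), np.int64(85), np.int64(139)), np.float64(1.64)), (np.int64(5), np.int64(4), (np.int64(62), np.int64(89), np.int64(145)), np.float64(1.63)), (np.int64(4), np.int64(4), (np.int64(82), np.int64(113), np.int64(179)), np.float64(1.58)), (np.int64(3), np.int64(-6), (np.int64(42), np.int64(62), np.int64(97)), np.float64(1.56)), (np.int64(2), np.int64(-7), (np.int64(45), np.int64(66), np.int64(103)), np.float64(1.56))]
(245, 293) [(np.int64(6), np.int64(-1), (np.int64(54), np.int64(76), np.int64(135)), np.float64(1.78)), (np.int64(5), np.int64(-3), (np.int64(48), np.int64(69), np.int64(115)), np.float64(1.67)), (np.int64(6), np.int64(-2), (np.int64(60), np.int64(87), np.int64(143)), np.float64(1.64)), (np.int64(6), np.int64(2), (np.int64(68), np.int64(94), np.int64(154)), np.float64(1.64)), (np.int64(7), np.int64(2), (np.int64(61), np.int64(88), np.int64(144)), np.float64(1.64)), (np.int64(4), np.int64(-4), (np.int64(42), np.int64(63), np.int64(102)
[... 1779 characters left out ...]
253), np.int32(162), np.int32(60), np.int32(48), np.int32(2519)),), ((np.int32(107), np.int32(216), np.int32(23), np.int32(33), np.int32(457)),), ((np.int32(36), np.int32(262), np.int32(19), np.int32(28), np.int32(324)),)]
mat [368 171  36  41 836] ((385.693603515625, 191.00868225097656), (36.873870849609375, 30.86760902404785), 81.25383758544922) [array([ 0.5733, -0.331 ,  0.003 ]), array([ 0.5896, -0.4383,  0.003 ]), array([ 0.4618, -0.4549,  0.003 ]), array([ 0.4457, -0.3482,  0.003 ])] [ 0.51746142 -0.39308522  0.003     ]
red [(np.int32(27), array([510.51851852, 215.2962963 ]), array([ 0.4325, -0.7833,  0.062 ])), (np.int32(2), array([274.5, 210. ]), array([ 0.452 , -0.0006,  0.062 ]))]
```

View pics/truck.png

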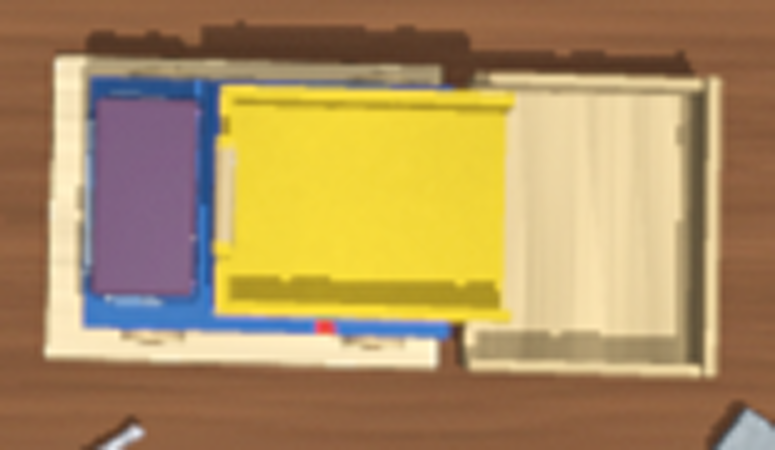

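Crop: three wheels clearly show red bands; the upper one's band (top px 283,268) is hidden by the jar in the scene view, so I'll check it when lifted. The gauge on the mat has its tip up-left at about (382,183) native and its knob at about (394,199). The red dot is at (275,210).

```bash
python3 - <<'E'
from h import *
np.set_printoptions(precision=4,suppress=True)
t=np.load("top0.npy",allow_pickle=True).item();T=t["color"]
s=np.load("scene0.npy",allow_pickle=True).item();S=s["color"]
cr=lambda x,y:(210+x/5-.4,145+y/5-.4)
for n,p,z in[("bedFL",(217,86),.114),("bedNL",(213,317),.114),("bedFR",(514,95),.114),("bedNR",(510,321),.114),("barF",(233,147),.144),("barN",(224,243),.144),("barF2",(219,147),.144),("barN2",(234,243),.144),("deckNL",(84,327),.062),("deckFL",(90,77),.062),("dot",(325,327),.062),("deckNR",(448,337),.062),("trayFR",(718,77),.055),("trayNR",(716,376),.055),("trayNL",(462,370),.045)]:
    print(n,onz(t,*cr(*p),z))
# gauge blade: whitish on mat
b,g,r=[T[...,i].astype(int) for i in range(3)]
m=np.zeros(T.shape[:2],np.uint8);m[168:214,366:406]=((r>b*.8)&(r>110)&(b>100))[168:214,366:406]
n,l,a,c=cv2.connectedComponentsWithStats(m);print(a)
m=np.zeros(T.shape[:2],np.uint8);m[168:214,366:406]=(~((g>r*1.25)))[168:214,366:406]
o=np.zeros_like(m);o[168:214,366:406]=((r>b*1.8)&(g>b*1.2)&(r>190))[168:214,366:406]
ys,xs=np.nonzero(o);print("orange top",len(xs),xs.mean(),ys.mean(),onz(t,xs.mean(),ys.mean(),.053))
so=S.astype(int);m2=(so[...,2]>200)&(so[...,1]>90)&(so[...,1]<170)&(so[...,0]<70);m2[:, :100]=0;m2[:,250:]=0;m2[200:]=0
n,l,a,c=cv2.connectedComponentsWithStats(m2.astype(np.uint8));print([(a[i],c[i]) for i in range(1,n) if a[i][4]>5])
# line ray scene: show wheel near jar
# red pixels scene near wheel behind jar
K=S[235:275,300:340].astype(int);q=(K[...,2]>1.9*K[...,1])&(K[...,2]>100);print("redS",[(300+x,235+y,tuple(map(int,K[y,x]))) for y,x in zip(*np.nonzero(q))])
print("wheelA proj",proj(s,[.587,.320,.01]),proj(s,[.587,.32,.02]))
cv2.imwrite("pics/g.png",np.hstack([cv2.resize(T[168:214,362:408],(552,552),interpolation=cv2.INTER_CUBIC),np.zeros((552,8,3),np.uint8),cv2.resize(S[240:270,300:330],(240,552)[::1],interpolation=cv2.INTER_CUBIC)]))
E
```

```text
bedFL [0.6057 0.0702 0.114 ]
bedNL [0.4584 0.0731 0.114 ]
bedFR [ 0.5994 -0.1193  0.114 ]
bedNR [ 0.4554 -0.1153  0.114 ]
barF [0.5634 0.0602 0.144 ]
barN [0.5038 0.066  0.144 ]
barF2 [0.5634 0.0689 0.144 ]
barN2 [0.5038 0.0598 0.144 ]
deckNL [0.4524 0.159  0.062 ]
deckFL [0.6192 0.1552 0.062 ]
dot [ 0.452  -0.0009  0.062 ]
deckNR [ 0.4451 -0.0825  0.062 ]
trayFR [ 0.6192 -0.2665  0.055 ]
trayNR [ 0.4187 -0.2619  0.055 ]
trayNL [ 0.4229 -0.0939  0.045 ]
[[     0      0    512    384 196293]
 [   398    171      1      1      1]
 [   383    173      1      1      1]
 [   368    175      2      4      5]
 [   376    174      1      1      1]
 [   399    174      1      4      4]
 [   377    180     23     27    270]
 [   400    181      1      3      3]
 [   369    183      1      1      1]
 [   401    187      1      3      3]
 [   370    189      1      3      3]
 [   402    193      1      3      3]
 [   371    196      1      1      1]
 [   403    199      1      3      3]
 [   404    206      1      1      1]
 [   373    209      1      2      2]
 [   390    209      2      1      2]
 [   397    208      2      1      2]
 [   375    211      4      1      4]
 [   381    210      4      2      4]
 [   388    210      1      1      1]]
orange top 20 395.95 197.9 [ 0.4915 -0.4082  0.053 ]
[(array([113, 163,   5,   4,   8], dtype=int32), array([115.25 , 164.375])), (array([109, 164,   5,   4,   8], dtype=int32), array([110.5  , 166.125])), (array([150, 165,   5,   3,   8], dtype=int32), array([151.875, 166.25 ]))]
redS []
wheelA proj [319.7971 253.6645] [320.191  251.2085]
```

View pics/g.png

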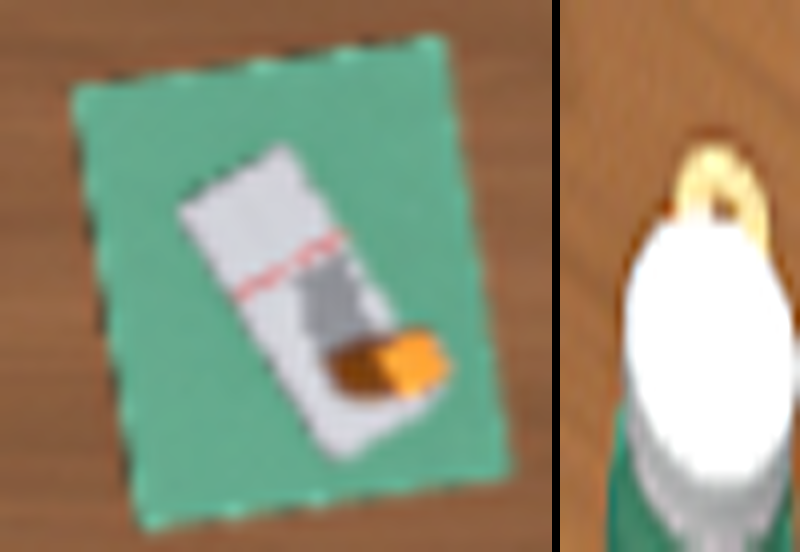

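Gauge crop: tip centre at about (232,177), tail (391,428), with the red line towards the tip; it is upright on the mat. Now I'll align the tool with the world axes and move above the first wheel.

Request:
step_arm(moves=[{"twist": -8}, {"twist": -8}, {"twist": -4.3}, {"delta_pos": [-28, -22, 0]}, {"delta_pos": [-28, -22, 0]}])

```text
schema error: expected keys delta_pos, twist
```

Request:
step_arm(moves=[{"delta_pos": [-34, -26, 10]}, {"delta_pos": [-34, -26, 20]}, {"delta_pos": [-34, -26, 20]}, {"delta_pos": [-34, -26, 20]}, {"delta_pos": [-34, -25, 20]}])

```text
schema error: expected keys delta_pos, twist
```

```bash
cat >> h.py <<'E'
np.set_printoptions(precision=4,suppress=True)
from scipy.spatial.transform import Rotation as Ro
def pose():
    s=read_state();w,x,y,z=s["tcp_rot"];R=Ro.from_quat([x,y,z,w]).as_matrix()
    print("t",round(s["time"],2),"p",s["eef_pos"],"ex",R[:,0],"ez",R[:,2],"F",s["wrist_force"],"op",s["opening"],"q",s["qpos"]);return s["eef_pos"],R
def wheels(t,roi=None):
    """tan round blobs on the bench, top faces at z=.02"""
    k=t["color"].astype(int);m=((k[...,1]/np.maximum(k[...,2],1)>.72)&(k[...,0]/np.maximum(k[...,1],1)<.85)&(k[...,2]>90)).astype(np.uint8)
    n,l,a,c=cv2.connectedComponentsWithStats(m);out=[]
    for i in range(1,n):
        if 60<a[i][4]<150 and 9<=a[i][2]<=15 and 9<=a[i][3]<=15:
            cn=cv2.findContours((l==i).astype(np.uint8),cv2.RETR_EXTERNAL,cv2.CHAIN_APPROX_NONE)[0][0];(x,y),r=cv2.minEnclosingCircle(cn);out.append((round(x,1),round(y,1),onz(t,x,y,.02)))
    return out
E
python3 - <<'E'
from h import *
p,R=pose();t=snapshot("top");s=snapshot("scene")
for w in wheels(t): print(w)
print("jar",onz(t,267*.64,219*.64,.085))
f=lambda x,y,z:onz(t,362+x/12-.46,168+y/12-.46,z)
a,b=f(232,177,.007),f(391,428,.007);print("gauge tip",a,"tail",b,"len",np.linalg.norm(a-b),"origin",b+(a-b)*20/85,"ang",np.degrees(np.arctan2(*(a-b)[[1,0]])))
print("plane corner",onz(t,222*.64,300*.64,.03),onz(t,210*.64,312*.64,.03))
E
```

```text
t 0.1 p [0.2083 0.5624 0.2306] ex [-0.9377  0.3474  0.0002] ez [-0.0006 -0.001  -1.    ] F [ 0.5043  0.4868 -0.973 ] op 0.08504698432149874 q [ 0.9983  0.1046  0.0965  1.5639 -0.      1.3531]
(6.5, 139.0, array([0.7005, 0.926 , 0.02  ]))
(180.7, 171.0, array([0.5875, 0.3207, 0.02  ]))
(156.2, 188.0, array([0.5289, 0.4045, 0.02  ]))
(160.5, 215.5, array([0.4341, 0.3887, 0.02  ]))
(181.0, 224.0, array([0.4049, 0.3181, 0.02  ]))
jar [0.6818 0.3398 0.085 ]
gauge tip [ 0.5477 -0.3754  0.007 ] tail [ 0.4747 -0.42    0.007 ] len 0.08563638346709962 origin [ 0.4919 -0.4095  0.007 ] ang 31.41776055453936
plane corner [0.5146 0.4498 0.03  ] [0.4884 0.4757 0.03  ]
```

Request:
step_arm(moves=[{"delta_pos": [0, 0, 0], "twist": -8}, {"delta_pos": [0, 0, 0], "twist": -8}, {"delta_pos": [0, 0, 0], "twist": -4.3}, {"delta_pos": [-28, -22, 0], "twist": 0}, {"delta_pos": [-28, -22, 0], "twist": 0}])

```text
time: 0.7
eef_pos: [0.2644, 0.5183, 0.231]
tcp_rot: [-0.0, -0.001, 1.0, -0.0]
wrist_force: [-0.0, 0.1, 0.1]
opening: 0.0857
grip_force: 0.0
```

Request:
step_arm(moves=[{"delta_pos": [-34, -26, 10], "twist": 0}, {"delta_pos": [-34, -26, 20], "twist": 0}, {"delta_pos": [-34, -26, 20], "twist": 0}, {"delta_pos": [-34, -26, 20], "twist": 0}, {"delta_pos": [-34, -25, 20], "twist": 0}])

```text
time: 1.2
eef_pos: [0.4355, 0.3882, 0.1405]
tcp_rot: [0.0, 0.0, 1.0, 0.0]
wrist_force: [-0.7, 1.3, 0.3]
opening: 0.0855
grip_force: 0.0
```

```bash
python3 -c "
from h import *
pose()"
```

```text
t 1.2 p [0.4355 0.3882 0.1405] ex [-1.      0.0005 -0.0002] ez [ 0.0002  0.0002 -1.    ] F [-0.6885  1.3149  0.2968] op 0.08550331381110876 q [ 0.5041  0.0554 -0.1184  1.3968  0.0001  0.5045]
```

Request:
step_arm(moves=[{"delta_pos": [1.5, 0.5, 40], "twist": 0}, {"delta_pos": [0, 0, 40], "twist": 0}, {"delta_pos": [0, 0, 30], "twist": 0}, {"delta_pos": [0, 0, 18], "twist": 0}, {"delta_pos": [0, 0, 9], "twist": 0}])

```text
time: 1.7
eef_pos: [0.4315, 0.3892, 0.0019]
tcp_rot: [-0.001, 0.0, 1.0, -0.001]
wrist_force: [-0.3, -0.2, 0.3]
opening: 0.0852
grip_force: 0.0
```

Request:
step_arm(moves=[{"delta_pos": [0, 0, 0], "twist": 0}, {"delta_pos": [0, 0, 0], "twist": 0}, {"delta_pos": [0, 0, 0], "twist": 0}, {"delta_pos": [0, 0, 0], "twist": 0}, {"delta_pos": [0, 0, 0], "twist": 0}], hand=-1, force=40)

```text
time: 2.2
eef_pos: [0.4339, 0.3907, 0.006]
tcp_rot: [0.001, 0.0, 1.0, 0.001]
wrist_force: [-0.5, -0.8, 6.4]
opening: 0.0342
grip_force: 39.8
```

Request:
step_arm(moves=[{"delta_pos": [0, 0, 0], "twist": 0}, {"delta_pos": [0, 0, 0], "twist": 0}, {"delta_pos": [0, 0, -10], "twist": 0}, {"delta_pos": [0, 0, -40], "twist": 0}, {"delta_pos": [0, 0, -40], "twist": 0}])

```text
time: 2.7
eef_pos: [0.4321, 0.3896, 0.0953]
tcp_rot: [-0.001, 0.0, 1.0, -0.0]
wrist_force: [1.3, 0.7, -0.8]
opening: 0.0343
grip_force: 40.0
```

Request:
step_arm(moves=[{"delta_pos": [0, 0, -45], "twist": 0}, {"delta_pos": [-6, -40, -45], "twist": 0}, {"delta_pos": [-7, -43, -15], "twist": 0}, {"delta_pos": [-7, -43, 0], "twist": 0}, {"delta_pos": [-7, -43, 0], "twist": 0}])

```text
time: 3.2
eef_pos: [0.4592, 0.2267, 0.1934]
tcp_rot: [0.001, -0.0, 1.0, 0.0]
wrist_force: [1.1, -0.4, -0.4]
opening: 0.0341
grip_force: 40.0
```

Request:
step_arm(moves=[{"delta_pos": [-7, -43, 0], "twist": 0}, {"delta_pos": [-7, -43, 0], "twist": 0}, {"delta_pos": [-7, -43, 0], "twist": 0}, {"delta_pos": [-7, -43, 0], "twist": 0}, {"delta_pos": [-7, -43, 0], "twist": 0}])

```text
time: 3.7
eef_pos: [0.4937, 0.0112, 0.1926]
tcp_rot: [0.001, 0.0, 1.0, -0.0]
wrist_force: [1.5, 0.9, -0.4]
opening: 0.0342
grip_force: 40.0
```

Request:
step_arm(moves=[{"delta_pos": [-5, -43, 0], "twist": 0}, {"delta_pos": [0, -40, 0], "twist": 0}, {"delta_pos": [0, 0, 20], "twist": 0}, {"delta_pos": [0, 0, 20], "twist": 0}, {"delta_pos": [0, 0, 0], "twist": 0}])

```text
time: 4.2
eef_pos: [0.4972, -0.0699, 0.1497]
tcp_rot: [-0.002, 0.001, 1.0, 0.001]
wrist_force: [-0.4, -0.1, -0.3]
opening: 0.0344
grip_force: 40.0
```

Request:
step_arm(moves=[{"delta_pos": [-1, -9, 20], "twist": 0}, {"delta_pos": [0, 0, 20], "twist": 0}, {"delta_pos": [0, 0, 14], "twist": 0}, {"delta_pos": [0, 0, 6], "twist": 0}, {"delta_pos": [0, 0, 1], "twist": 0}])

```text
time: 4.7
eef_pos: [0.4995, -0.0787, 0.0906]
tcp_rot: [-0.0, 0.0, 1.0, 0.0]
wrist_force: [-0.1, 0.2, 0.1]
opening: 0.0344
grip_force: 40.0
```

Request:
step_arm(moves=[{"delta_pos": [0, 0, 0], "twist": 0}, {"delta_pos": [0, 0, 0], "twist": 0}, {"delta_pos": [0, 0, 0], "twist": 0}, {"delta_pos": [0, 0, 0], "twist": 0}], hand=0.18)

```text
time: 5.1
eef_pos: [0.4999, -0.0791, 0.091]
tcp_rot: [0.0, 0.0, 1.0, -0.0]
wrist_force: [0.4, -0.4, 0.2]
opening: 0.0504
grip_force: 0.0
```

Request:
step_arm(moves=[{"delta_pos": [0, 0, -20], "twist": 0}, {"delta_pos": [0, 0, -45], "twist": 0}, {"delta_pos": [0, 0, -45], "twist": 0}, {"delta_pos": [8, 40, 0], "twist": 0}, {"delta_pos": [8, 40, 0], "twist": 0}])

```text
time: 5.6
eef_pos: [0.4844, 0.0009, 0.2024]
tcp_rot: [0.002, 0.001, 1.0, -0.0]
wrist_force: [0.6, -0.2, -1.0]
opening: 0.0504
grip_force: 0.0
```

Request:
step_arm(moves=[{"delta_pos": [9, 46, 0], "twist": 0}, {"delta_pos": [9, 46, 0], "twist": 0}, {"delta_pos": [9, 46, 0], "twist": 0}, {"delta_pos": [9, 46, 0], "twist": 0}, {"delta_pos": [9, 46, 0], "twist": 0}])

```text
time: 6.1
eef_pos: [0.4382, 0.2328, 0.2009]
tcp_rot: [0.0, 0.0, 1.0, 0.0]
wrist_force: [0.7, -0.8, -0.3]
opening: 0.0505
grip_force: 0.0
```

```bash
cat > look.py <<'E'
from h import *
p,R=pose();t=snapshot("top");s=snapshot("scene")
for w in wheels(t):
    if w[2][1]<.6: print(w)
E
python3 look.py
```

```text
t 6.1 p [0.4382 0.2328 0.2009] ex [-1.      0.0006 -0.001 ] ez [ 0.001   0.0003 -1.    ] F [ 0.7378 -0.7803 -0.3362] op 0.05045963331307258 q [ 0.2241 -0.2201 -0.2705  1.5193  0.      0.2247]
(181.0, 171.0, array([0.5875, 0.3195, 0.02  ]))
```

Request:
step_arm(moves=[{"delta_pos": [-37, 22, 0], "twist": 0}, {"delta_pos": [-37, 22, 0], "twist": 0}, {"delta_pos": [-37, 22, 20], "twist": 0}, {"delta_pos": [-38, 21, 30], "twist": 0}, {"delta_pos": [0, 0, 30], "twist": 0}], hand=1)

```text
time: 6.7
eef_pos: [0.5891, 0.3173, 0.1179]
tcp_rot: [-0.001, 0.001, 1.0, -0.0]
wrist_force: [0.2, -0.5, -0.5]
opening: 0.0855
grip_force: 0.0
```

```bash
python3 look.py
```

```text
t 6.7 p [0.5891 0.3173 0.1179] ex [-1.      0.0011  0.0016] ez [-0.0016 -0.0005 -1.    ] F [ 0.225  -0.5245 -0.5378] op 0.08553659189458027 q [0.2992 0.325  0.1412 1.3887 0.     0.3003]
```

Target (0.5875, 0.3195); descend 112 mm.

Request:
step_arm(moves=[{"delta_pos": [1.5, 2, 40], "twist": 0}, {"delta_pos": [0, 0, 35], "twist": 0}, {"delta_pos": [0, 0, 22], "twist": 0}, {"delta_pos": [0, 0, 12], "twist": 0}, {"delta_pos": [0, 0, 3], "twist": 0}])

```text
time: 7.3
eef_pos: [0.5842, 0.3184, 0.0108]
tcp_rot: [0.0, 0.0, 1.0, 0.0]
wrist_force: [-0.5, -0.7, -0.4]
opening: 0.0852
grip_force: 0.0
```

Request:
step_arm(moves=[{"delta_pos": [0, 0, 0], "twist": 0}, {"delta_pos": [0, 0, 0], "twist": 0}, {"delta_pos": [0, 0, 0], "twist": 0}, {"delta_pos": [0, 0, 0], "twist": 0}, {"delta_pos": [0, 0, 0], "twist": 0}], hand=-1, force=40)

```text
time: 7.8
eef_pos: [0.5852, 0.3191, 0.0118]
tcp_rot: [0.001, 0.0, 1.0, 0.0]
wrist_force: [-1.6, -0.6, 5.4]
opening: 0.0337
grip_force: 39.2
```

Request:
step_arm(moves=[{"delta_pos": [0, 0, 0], "twist": 0}, {"delta_pos": [0, 0, -10], "twist": 0}, {"delta_pos": [0, 0, -40], "twist": 0}, {"delta_pos": [0, 0, -45], "twist": 0}, {"delta_pos": [0, 0, -45], "twist": 0}])

```text
time: 8.3
eef_pos: [0.5839, 0.3187, 0.1523]
tcp_rot: [-0.0, 0.0, 1.0, 0.0]
wrist_force: [1.2, 0.4, -0.2]
opening: 0.034
grip_force: 39.9
```

Request:
step_arm(moves=[{"delta_pos": [0, 0, -45], "twist": 0}, {"delta_pos": [3, -42, 0], "twist": 0}, {"delta_pos": [3, -42, 0], "twist": 0}, {"delta_pos": [3, -42, 0], "twist": 0}, {"delta_pos": [3, -42, 0], "twist": 0}])

```text
time: 8.8
eef_pos: [0.5719, 0.1494, 0.1961]
tcp_rot: [0.001, 0.0, 1.0, 0.0]
wrist_force: [-0.2, -0.5, -0.6]
opening: 0.0339
grip_force: 39.9
```

```bash
python3 look.py; python3 - <<'E'
from h import *
s=snapshot("scene");t=snapshot("top");p=read_state()["eef_pos"]
u,v=proj(s,p).astype(int);S=s["color"];a=cv2.resize(S[v-22:v+23,u-30:u+30],(400,300),interpolation=cv2.INTER_CUBIC)
cv2.imwrite("pics/a.png",np.hstack([a,cv2.resize(t["color"][140:260,130:290],(400,300),interpolation=cv2.INTER_CUBIC)]))
E
```

```text
t 8.8 p [0.5719 0.1494 0.1961] ex [-1.     0.    -0.001] ez [ 0.001   0.0001 -1.    ] F [-0.23   -0.5095 -0.6246] op 0.03393094787227002 q [ 0.0345  0.071  -0.0015  1.4973  0.      0.0345]
(189.0, 100.5, array([0.8346, 0.2935, 0.02  ]))
(156.3, 188.0, array([0.5289, 0.404 , 0.02  ]))
```

View pics/a.png

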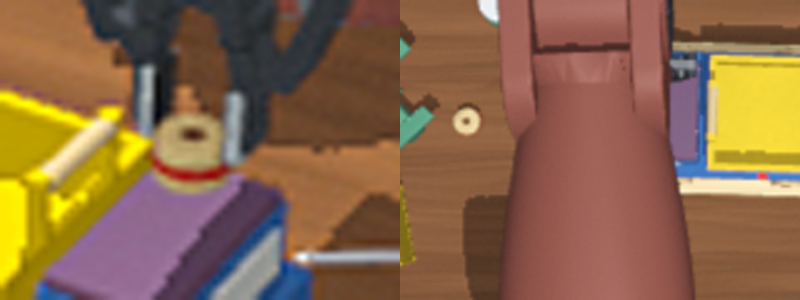

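The lifted wheel (crop at 190,150) has the red band. Placing it at slot 2.

Request:
step_arm(moves=[{"delta_pos": [2, -38, 0], "twist": 0}, {"delta_pos": [2, -38, 0], "twist": 0}, {"delta_pos": [2, -38, 0], "twist": 0}, {"delta_pos": [2, -38, 0], "twist": 0}, {"delta_pos": [2, -38, 0], "twist": 0}])

```text
time: 9.5
eef_pos: [0.5623, -0.0392, 0.1956]
tcp_rot: [0.0, -0.001, 1.0, 0.0]
wrist_force: [0.1, -0.1, -0.8]
opening: 0.0335
grip_force: 40.0
```

Request:
step_arm(moves=[{"delta_pos": [2, -38, 15], "twist": 0}, {"delta_pos": [0, 0, 35], "twist": 0}, {"delta_pos": [0, 0, 30], "twist": 0}, {"delta_pos": [0, 0, 15], "twist": 0}, {"delta_pos": [0, 0, 5], "twist": 0}])

```text
time: 10.0
eef_pos: [0.5595, -0.0759, 0.0936]
tcp_rot: [-0.001, -0.0, 1.0, 0.001]
wrist_force: [-0.7, -0.4, -1.3]
opening: 0.0339
grip_force: 40.0
```

Request:
step_arm(moves=[{"delta_pos": [0, 0, 0], "twist": 0}, {"delta_pos": [0, 0, 0], "twist": 0}, {"delta_pos": [0, 0, 0], "twist": 0}, {"delta_pos": [0, 0, 0], "twist": 0}], hand=0.18)

```text
time: 10.4
eef_pos: [0.5608, -0.0773, 0.0962]
tcp_rot: [0.001, 0.0, 1.0, -0.0]
wrist_force: [-0.2, 0.8, 1.0]
opening: 0.0503
grip_force: 0.0
```

Request:
step_arm(moves=[{"delta_pos": [0, 0, -20], "twist": 0}, {"delta_pos": [0, 0, -45], "twist": 0}, {"delta_pos": [0, 0, -45], "twist": 0}, {"delta_pos": [0, 45, 0], "twist": 0}, {"delta_pos": [0, 45, 0], "twist": 0}])

```text
time: 10.9
eef_pos: [0.5614, 0.0127, 0.2077]
tcp_rot: [0.002, 0.002, 1.0, -0.0]
wrist_force: [0.7, -0.1, -0.0]
opening: 0.0506
grip_force: 0.0
```

Request:
step_arm(moves=[{"delta_pos": [0, 45, 0], "twist": 0}, {"delta_pos": [0, 45, 0], "twist": 0}, {"delta_pos": [0, 45, 0], "twist": 0}, {"delta_pos": [0, 45, 0], "twist": 0}, {"delta_pos": [0, 45, 0], "twist": 0}])

```text
time: 11.4
eef_pos: [0.5602, 0.2398, 0.2058]
tcp_rot: [0.001, 0.0, 1.0, 0.0]
wrist_force: [1.4, 0.0, 0.5]
opening: 0.0502
grip_force: 0.0
```

```bash
python3 look.py
```

```text
t 11.4 p [0.5602 0.2398 0.2058] ex [-1.      0.0005 -0.0012] ez [ 0.0012  0.0003 -1.    ] F [1.3575 0.0356 0.5093] op 0.05022514427848737 q [0.1901 0.1271 0.0757 1.5182 0.     0.1906]
```

Request:
step_arm(moves=[{"delta_pos": [8, 41, 0], "twist": 0}, {"delta_pos": [8, 41, 0], "twist": 0}, {"delta_pos": [8, 41, 20], "twist": 0}, {"delta_pos": [7.5, 41, 40], "twist": 0}, {"delta_pos": [0, 0, 30], "twist": 7.5}], hand=0.41)

```text
time: 12.0
eef_pos: [0.5288, 0.3998, 0.1197]
tcp_rot: [0.0, 0.064, 0.998, 0.001]
wrist_force: [0.2, -0.4, -0.0]
opening: 0.06
grip_force: 0.0
```

Request:
step_arm(moves=[{"delta_pos": [0, 0, 0], "twist": 7.5}, {"delta_pos": [0, 0, 0], "twist": 7.5}, {"delta_pos": [0, 0, 0], "twist": 7.5}, {"delta_pos": [0, 0, 0], "twist": 0}])

```text
time: 12.4
eef_pos: [0.5302, 0.3959, 0.1209]
tcp_rot: [0.0, 0.26, 0.966, 0.0]
wrist_force: [-0.0, -0.1, 0.4]
opening: 0.0603
grip_force: 0.0
```

```bash
cat >> h.py <<'E'
def to(p):
    q,R=pose();print("tool delta mm",R.T@(np.array(p)-q)*1000)
E
python3 look.py; python3 -c "
from h import *
to([.5289,.4042,.009])"
```

```text
t 12.4 p [0.5302 0.3959 0.1209] ex [-0.8646  0.5025 -0.0003] ez [ 0.0004  0.0001 -1.    ] F [-0.0485 -0.1355  0.3534] op 0.06026596844700479 q [ 0.4442  0.2986  0.1152  1.387  -0.0001  0.9707]
(128.4, 158.4, array([0.6319, 0.502 , 0.02  ]))
(181.5, 224.5, array([0.4031, 0.3163, 0.02  ]))
t 12.5 p [0.5302 0.396  0.1208] ex [-0.8675  0.4975 -0.0003] ez [ 0.0005  0.0002 -1.    ] F [ 0.0122 -0.9823 -0.1153] op 0.0600917437420012 q [ 0.4444  0.2986  0.1152  1.3869 -0.      0.9651]
tool delta mm [  5.2601   6.4156 111.8259]
```

Request:
step_arm(moves=[{"delta_pos": [5, 6.5, 10], "twist": 0}, {"delta_pos": [0, 0, 40], "twist": 0}, {"delta_pos": [0, 0, 35], "twist": 0}, {"delta_pos": [0, 0, 20], "twist": 0}, {"delta_pos": [0, 0, 7], "twist": 0}])

```text
time: 13.0
eef_pos: [0.5265, 0.4038, 0.0046]
tcp_rot: [-0.002, 0.258, 0.966, -0.002]
wrist_force: [-0.0, -0.3, -0.7]
opening: 0.0603
grip_force: 0.0
```

Request:
step_arm(moves=[{"delta_pos": [0, 0, 0], "twist": 0}, {"delta_pos": [0, 0, 0], "twist": 0}, {"delta_pos": [0, 0, 0], "twist": 0}, {"delta_pos": [0, 0, 0], "twist": 0}, {"delta_pos": [0, 0, 0], "twist": 0}], hand=-1, force=40)

```text
time: 13.5
eef_pos: [0.5295, 0.4049, 0.0097]
tcp_rot: [0.001, 0.259, 0.966, 0.001]
wrist_force: [0.0, -0.5, 3.1]
opening: 0.0341
grip_force: 40.1
```

Request:
step_arm(moves=[{"delta_pos": [0, 0, -10], "twist": 0}, {"delta_pos": [0, 0, -40], "twist": 0}, {"delta_pos": [0, 0, -45], "twist": -7.5}, {"delta_pos": [0, 0, -45], "twist": -7.5}, {"delta_pos": [0, 0, -45], "twist": -7.5}])

```text
time: 14.0
eef_pos: [0.5284, 0.4043, 0.1962]
tcp_rot: [0.0, 0.063, 0.998, 0.0]
wrist_force: [0.7, 0.2, -0.4]
opening: 0.034
grip_force: 39.9
```

Request:
step_arm(moves=[{"delta_pos": [0, 0, 0], "twist": -7.5}, {"delta_pos": [2, -42, 0], "twist": 0}, {"delta_pos": [2, -42, 0], "twist": 0}, {"delta_pos": [3, -42, 0], "twist": 0}, {"delta_pos": [3, -42, 0], "twist": 0}])

```text
time: 14.5
eef_pos: [0.5183, 0.2351, 0.1942]
tcp_rot: [0.0, 0.0, 1.0, 0.0]
wrist_force: [0.5, -0.4, 1.2]
opening: 0.0344
grip_force: 40.0
```

Request:
step_arm(moves=[{"delta_pos": [3, -42, 0], "twist": 0}, {"delta_pos": [3, -42, 0], "twist": 0}, {"delta_pos": [3, -42, 0], "twist": 0}, {"delta_pos": [3, -42, 0], "twist": 0}, {"delta_pos": [3, -42, 0], "twist": 0}])

```text
time: 15.0
eef_pos: [0.5032, 0.0249, 0.1944]
tcp_rot: [0.001, 0.0, 1.0, -0.0]
wrist_force: [1.0, -0.0, -0.8]
opening: 0.0339
grip_force: 40.0
```

```bash
python3 -c "
from h import *
to([.5004,-.0137,.095])"
```

```text
t 15.0 p [0.5032 0.0249 0.1944] ex [-1.      0.0003 -0.0012] ez [ 0.0012 -0.0002 -1.    ] F [ 0.9679 -0.0227 -0.7819] op 0.03391888024250563 q [-0.2108 -0.197  -0.2622  1.5044  0.0001 -0.2105]
tool delta mm [  2.8977 -38.5736  99.4031]
```

Request:
step_arm(moves=[{"delta_pos": [3, -38.5, 0], "twist": 0}, {"delta_pos": [0, 0, 40], "twist": 0}, {"delta_pos": [0, 0, 36], "twist": 0}, {"delta_pos": [0, 0, 18], "twist": 0}, {"delta_pos": [0, 0, 7], "twist": 0}])

```text
time: 15.5
eef_pos: [0.4993, -0.0118, 0.0909]
tcp_rot: [-0.001, 0.0, 1.0, 0.0]
wrist_force: [0.3, -0.1, 0.0]
opening: 0.0342
grip_force: 40.0
```

Request:
step_arm(moves=[{"delta_pos": [0, 0, 0], "twist": 0}, {"delta_pos": [0, 0, 0], "twist": 0}, {"delta_pos": [0, 0, 0], "twist": 0}, {"delta_pos": [0, 0, 0], "twist": 0}], hand=0.18)

```text
time: 15.9
eef_pos: [0.5013, -0.0122, 0.0937]
tcp_rot: [0.001, 0.0, 1.0, -0.0]
wrist_force: [-0.0, 0.1, -0.8]
opening: 0.0506
grip_force: 0.0
```

Request:
step_arm(moves=[{"delta_pos": [0, 0, -20], "twist": 0}, {"delta_pos": [0, 0, -45], "twist": 0}, {"delta_pos": [0, 0, -45], "twist": 0}, {"delta_pos": [8, 34, 0], "twist": 0}, {"delta_pos": [10, 37, 0], "twist": 0}])

```text
time: 16.4
eef_pos: [0.4838, 0.0589, 0.2048]
tcp_rot: [0.002, 0.001, 1.0, -0.0]
wrist_force: [0.8, 1.0, -1.0]
opening: 0.0505
grip_force: 0.0
```

Request:
step_arm(moves=[{"delta_pos": [12, 37, 0], "twist": 0}, {"delta_pos": [12, 37, 0], "twist": 0}, {"delta_pos": [12, 37, 0], "twist": 0}, {"delta_pos": [12, 37, 0], "twist": 0}, {"delta_pos": [12, 37, 0], "twist": 0}], hand=0.7)

```text
time: 16.9
eef_pos: [0.4222, 0.2456, 0.2032]
tcp_rot: [0.001, 0.0, 1.0, 0.0]
wrist_force: [0.4, -0.5, -0.7]
opening: 0.0727
grip_force: 0.0
```

Request:
step_arm(moves=[{"delta_pos": [12, 37, 20], "twist": 0}, {"delta_pos": [12, 37, 30], "twist": 0}, {"delta_pos": [0, 0, 20], "twist": 0}, {"delta_pos": [0, 0, 0], "twist": 0}])

```text
time: 17.3
eef_pos: [0.3967, 0.3182, 0.13]
tcp_rot: [-0.002, -0.001, 1.0, -0.001]
wrist_force: [0.3, -0.7, 0.4]
opening: 0.0725
grip_force: 0.0
```

```bash
python3 look.py;python3 -c "
from h import *
to([.4040,.3172,.010])
t=snapshot('top');cv2.imwrite('pics/b.png',cv2.resize(t['color'][130:290,110:310],(800,600),interpolation=cv2.INTER_CUBIC))"
```

```text
t 17.3 p [0.3967 0.3182 0.13  ] ex [-1.     -0.0018  0.0038] ez [-0.0038 -0.0018 -1.    ] F [ 0.3205 -0.7316  0.398 ] op 0.07246785431251486 q [ 0.4185 -0.1664 -0.3518  1.3896 -0.0001  0.4167]
t 17.4 p [0.3989 0.3179 0.1333] ex [-1.      0.0006 -0.0003] ez [ 0.0003  0.0001 -1.    ] F [ 0.7464 -0.3153  1.3189] op 0.07251286597200675 q [ 0.416  -0.1687 -0.3478  1.3913 -0.0001  0.4165]
tool delta mm [ -5.0454  -0.6659 123.2841]
```

View pics/b.png

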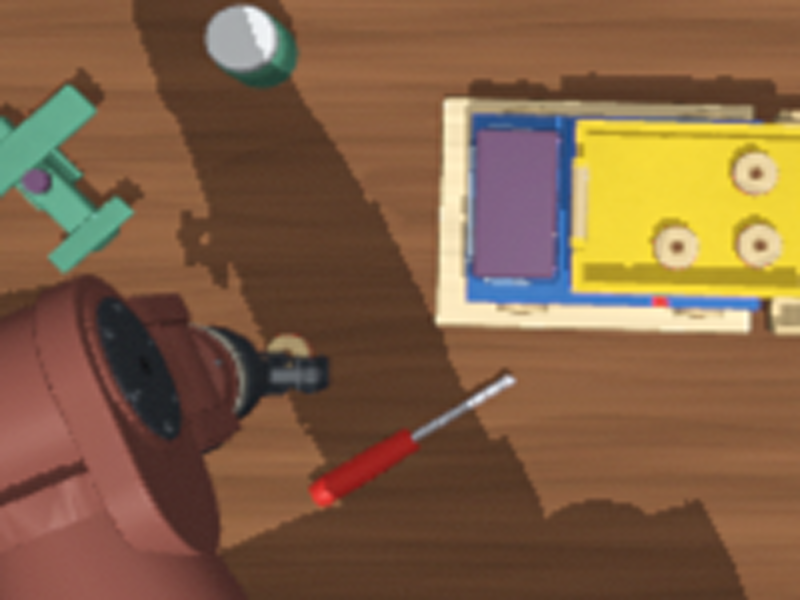

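Three wheels lie flat in the bed at (755,172), (677,246), (760,244). The fourth wheel shows beside the gripper at (288,347).

Request:
step_arm(moves=[{"delta_pos": [-5, -0.5, 20], "twist": 0}, {"delta_pos": [0, 0, 40], "twist": 0}, {"delta_pos": [0, 0, 35], "twist": 0}, {"delta_pos": [0, 0, 20], "twist": 0}, {"delta_pos": [0, 0, 8], "twist": 0}])

```text
time: 17.95
eef_pos: [0.4039, 0.3166, 0.0088]
tcp_rot: [-0.0, 0.001, 1.0, -0.0]
wrist_force: [-0.2, 0.6, 0.6]
opening: 0.0725
grip_force: 0.0
```

Request:
step_arm(moves=[{"delta_pos": [0, 0, 0], "twist": 0}, {"delta_pos": [0, 0, 0], "twist": 0}, {"delta_pos": [0, 0, 0], "twist": 0}, {"delta_pos": [0, 0, 0], "twist": 0}, {"delta_pos": [0, 0, 0], "twist": 0}], hand=-1, force=40)

```text
time: 18.45
eef_pos: [0.4054, 0.3181, 0.0118]
tcp_rot: [0.002, 0.0, 1.0, 0.001]
wrist_force: [-0.8, -1.7, 4.7]
opening: 0.0337
grip_force: 39.2
```

Request:
step_arm(moves=[{"delta_pos": [0, 0, -10], "twist": 0}, {"delta_pos": [0, 0, -40], "twist": 0}, {"delta_pos": [0, 0, -45], "twist": 0}, {"delta_pos": [0, 0, -45], "twist": 0}, {"delta_pos": [0, 0, -45], "twist": 0}])

```text
time: 18.95
eef_pos: [0.4036, 0.3175, 0.1979]
tcp_rot: [0.001, 0.0, 1.0, 0.0]
wrist_force: [0.8, 0.5, 0.4]
opening: 0.0336
grip_force: 39.9
```

Request:
step_arm(moves=[{"delta_pos": [-20, -37, 0], "twist": 0}, {"delta_pos": [-20, -37, 0], "twist": 0}, {"delta_pos": [-20, -37, 0], "twist": 0}, {"delta_pos": [-20, -37, 0], "twist": 0}, {"delta_pos": [-20, -37, 0], "twist": 0}])

```text
time: 19.45
eef_pos: [0.5045, 0.1309, 0.1962]
tcp_rot: [0.001, 0.0, 1.0, 0.0]
wrist_force: [0.5, 1.1, 0.6]
opening: 0.0339
grip_force: 39.9
```

Request:
step_arm(moves=[{"delta_pos": [-20, -37, 0], "twist": 0}, {"delta_pos": [-20, -37, 0], "twist": 0}, {"delta_pos": [-17, -37, 0], "twist": 0}, {"delta_pos": [0, 0, 0], "twist": 0}])

```text
time: 19.85
eef_pos: [0.5622, 0.0172, 0.1955]
tcp_rot: [0.001, 0.002, 1.0, -0.001]
wrist_force: [-0.1, -0.1, -1.0]
opening: 0.0338
grip_force: 40.0
```

```bash
python3 -c "
from h import *
to([.5604,-.0153,.092])"
```

```text
t 19.85 p [0.5622 0.0172 0.1955] ex [-1.      0.0049 -0.0017] ez [ 0.0017 -0.0012 -1.    ] F [-0.1218 -0.0908 -0.9628] op 0.033802328050241776 q [-0.2014 -0.0172 -0.0922  1.4939 -0.0008 -0.1965]
tool delta mm [  1.8221 -32.4283 103.5501]
```

Request:
step_arm(moves=[{"delta_pos": [1.5, -32.5, 0], "twist": 0}, {"delta_pos": [0, 0, 40], "twist": 0}, {"delta_pos": [0, 0, 36], "twist": 0}, {"delta_pos": [0, 0, 18], "twist": 0}, {"delta_pos": [0, 0, 8], "twist": 0}])

```text
time: 20.35
eef_pos: [0.5579, -0.0104, 0.0915]
tcp_rot: [-0.001, 0.0, 1.0, 0.0]
wrist_force: [-14.0, 3.4, 46.1]
opening: 0.0336
grip_force: 44.5
```

Request:
step_arm(moves=[{"delta_pos": [0, 0, 0], "twist": 0}, {"delta_pos": [0, 0, 0], "twist": 0}, {"delta_pos": [0, 0, 0], "twist": 0}, {"delta_pos": [0, 0, 0], "twist": 0}], hand=0.18)

```text
time: 20.75
eef_pos: [0.5596, -0.0111, 0.0934]
tcp_rot: [0.001, 0.0, 1.0, -0.0]
wrist_force: [-0.4, 0.4, 0.0]
opening: 0.0506
grip_force: 0.0
```

Request:
step_arm(moves=[{"delta_pos": [0, 0, -20], "twist": 0}, {"delta_pos": [0, 0, -45], "twist": 0}, {"delta_pos": [0, 0, -45], "twist": 0}, {"delta_pos": [14, 40, 0], "twist": 1.6}, {"delta_pos": [13, 40, 0], "twist": 0}])

```text
time: 21.25
eef_pos: [0.5341, 0.0694, 0.2048]
tcp_rot: [0.002, 0.016, 1.0, -0.0]
wrist_force: [-0.0, -0.1, -0.6]
opening: 0.0503
grip_force: 0.0
```

Request:
step_arm(moves=[{"delta_pos": [0, 0, 0], "twist": 0}, {"delta_pos": [0, 0, 0], "twist": 0}])

```text
time: 21.45
eef_pos: [0.5333, 0.0699, 0.2029]
tcp_rot: [0.0, 0.013, 1.0, -0.0]
wrist_force: [-0.1, -0.6, -0.4]
opening: 0.0505
grip_force: 0.0
```

```bash
python3 -c "
from h import *
to([.5333,.0645,.127])
t=snapshot('top');s=snapshot('scene')
S=s['color'];u,v=proj(s,[.5333,.0,.1]).astype(int);print(u,v)
cv2.imwrite('pics/c.png',np.hstack([cv2.resize(t['color'][130:250,200:320],(400,400),interpolation=cv2.INTER_CUBIC),cv2.resize(S[v-50:v+50,u-50:u+50],(400,400),interpolation=cv2.INTER_CUBIC)]))"
```

```text
t 21.45 p [0.5333 0.0699 0.2029] ex [-0.9996  0.0266 -0.001 ] ez [ 0.001  -0.0003 -1.    ] F [-0.1255 -0.5608 -0.4146] op 0.050532618085177686 q [-0.1129 -0.091  -0.1501  1.5108 -0.0001 -0.0863]
tool delta mm [-0.0889 -5.4199 75.9486]
237 190
```

View pics/c.png

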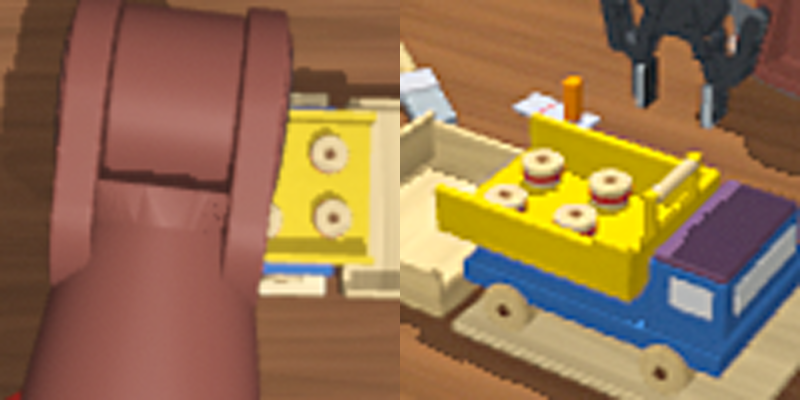

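All four wheels lie in the bed (scene crop), and the bar shows at (655,193)-(700,160). Cross-checking the bar from this view.

```bash
python3 -c "
from h import *
s=np.load('scene0.npy',allow_pickle=True).item()
for p in[(655,193),(700,160)]: print(onz(s,187+(p[0]-400)/4-.4,140+p[1]/4-.4,.146))
print(proj(s,[.5333,.0645,.144]),proj(s,[.5333-.029,.0645,.144]),proj(s,[.5333+.029,.0645,.144]))
"
```

```text
[0.559  0.0624 0.146 ]
[0.498  0.0703 0.146 ]
[254.8191 184.7234] [259.0834 180.5286] [250.4024 189.0681]
```

Request:
step_arm(moves=[{"delta_pos": [1, -5, 20], "twist": 0}, {"delta_pos": [0, 0, 30], "twist": 0}, {"delta_pos": [0, 0, 15], "twist": 0}, {"delta_pos": [0, 0, 8], "twist": 0}, {"delta_pos": [0, 0, 0], "twist": 0}])

```text
time: 22.05
eef_pos: [0.5317, 0.064, 0.1287]
tcp_rot: [-0.001, 0.015, 1.0, 0.0]
wrist_force: [0.7, -0.2, 0.3]
opening: 0.0504
grip_force: 0.0
```

Request:
step_arm(moves=[{"delta_pos": [0, 0, 0], "twist": 0}, {"delta_pos": [0, 0, 0], "twist": 0}, {"delta_pos": [0, 0, 0], "twist": 0}, {"delta_pos": [0, 0, 0], "twist": 0}, {"delta_pos": [0, 0, 0], "twist": 0}], hand=-1, force=60)

```text
time: 22.55
eef_pos: [0.5329, 0.0662, 0.131]
tcp_rot: [0.001, 0.014, 1.0, 0.002]
wrist_force: [-0.9, 8.8, 4.1]
opening: 0.0098
grip_force: 58.5
```

```bash
python3 -c "
from h import *
pose()
a=np.radians(np.arange(0,61,2.5)+28.98);P=158.9*np.c_[np.cos(a),np.sin(a)]
for k,d in zip(np.arange(0,61,2.5),np.diff(P,axis=0)): print(k,d)"
```

```text
t 22.55 p [0.5329 0.0662 0.131 ] ex [-0.9996  0.027  -0.0025] ez [ 0.0026  0.0036 -1.    ] F [-0.8563  8.8404  4.1201] op 0.009785505198567048 q [-0.1225 -0.0871 -0.2769  1.3789  0.0039 -0.0955]
0.0 [-3.4905  5.99  ]
2.5 [-3.7484  5.832 ]
5.0 [-3.9992  5.663 ]
7.5 [-4.2424  5.4832]
10.0 [-4.4776  5.2929]
12.5 [-4.7042  5.0925]
15.0 [-4.9218  4.8825]
17.5 [-5.1301  4.6632]
20.0 [-5.3287  4.4349]
22.5 [-5.517   4.1983]
25.0 [-5.6949  3.9536]
27.5 [-5.8619  3.7015]
30.0 [-6.0178  3.4423]
32.5 [-6.1622  3.1765]
35.0 [-6.2949  2.9047]
37.5 [-6.4156  2.6273]
40.0 [-6.5241  2.345 ]
42.5 [-6.6202  2.0582]
45.0 [-6.7037  1.7674]
47.5 [-6.7744  1.4733]
50.0 [-6.8322  1.1764]
52.5 [-6.877   0.8773]
55.0 [-6.9088  0.5765]
57.5 [-6.9273  0.2746]
```

Request:
step_arm(moves=[{"delta_pos": [0, -3.5, -6], "twist": 0}, {"delta_pos": [0, -3.7, -5.8], "twist": 0}, {"delta_pos": [0, -4, -5.7], "twist": 0}, {"delta_pos": [0, -4.2, -5.5], "twist": 0}, {"delta_pos": [0, 0, 0], "twist": 0}])

```text
time: 23.05
eef_pos: [0.5324, 0.0508, 0.1546]
tcp_rot: [0.001, 0.014, 1.0, 0.002]
wrist_force: [-1.7, 10.7, 7.8]
opening: 0.0097
grip_force: 59.4
```

```bash
python3 -c "
from h import *
pose()"
```

```text
t 23.05 p [0.5324 0.0508 0.1546] ex [-0.9996  0.0271 -0.0029] ez [ 0.003   0.0042 -1.    ] F [-1.6572 10.7098  7.8336] op 0.009738388247903209 q [-0.1523 -0.1001 -0.2462  1.4225  0.0046 -0.1253]
```

Request:
step_arm(moves=[{"delta_pos": [0, -4.5, -5.3], "twist": 0}, {"delta_pos": [0, -4.7, -5.1], "twist": 0}, {"delta_pos": [0, -4.9, -4.9], "twist": 0}, {"delta_pos": [0, -5.1, -4.7], "twist": 0}, {"delta_pos": [0, -5.3, -4.4], "twist": 0}])

```text
time: 23.55
eef_pos: [0.5317, 0.0273, 0.1792]
tcp_rot: [0.002, 0.013, 1.0, 0.003]
wrist_force: [-0.9, 15.8, 8.0]
opening: 0.0098
grip_force: 58.6
```

Request:
step_arm(moves=[{"delta_pos": [0, -5.5, -4.2], "twist": 0}, {"delta_pos": [0, -5.7, -4], "twist": 0}, {"delta_pos": [0, -5.9, -3.7], "twist": 0}, {"delta_pos": [0, -6, -3.4], "twist": 0}, {"delta_pos": [0, -6.2, -3.2], "twist": 0}])

```text
time: 24.05
eef_pos: [0.531, -0.0026, 0.1986]
tcp_rot: [0.002, 0.013, 1.0, 0.002]
wrist_force: [-3.5, 12.7, 15.7]
opening: 0.0097
grip_force: 61.0
```

```bash
cat > tilt.py <<'E'
from h import *
p,R=pose();s=snapshot("scene")
d=p-np.array([.5329,.0662,.131]);a=np.array([.139+d[1],.077+d[2]]);print("tilt est",np.degrees(np.arctan2(a[1],a[0]))-28.98,"r",np.hypot(*a))
cv2.imwrite("pics/t%d.png"%(p[1]*1e4),cv2.resize(s["color"][110:230,160:320],(800,600),interpolation=cv2.INTER_CUBIC));print("pics/t%d.png"%(p[1]*1e4))
E
python3 tilt.py
```

```text
t 24.05 p [ 0.531  -0.0026  0.1986] ex [-0.9996  0.0264 -0.0042] ez [ 0.0043  0.0041 -1.    ] F [-3.4895 12.7022 15.7155] op 0.009710595394362321 q [-0.2545 -0.1164 -0.1817  1.5023  0.0051 -0.2281]
tilt est 35.12684022265631 r 0.16073504967355498
pics/t-26.png
```

Request:
step_arm(moves=[{"delta_pos": [0, -6.3, -2.9], "twist": 0}, {"delta_pos": [0, -6.4, -2.6], "twist": 0}, {"delta_pos": [0, -6.5, -2.3], "twist": 0}, {"delta_pos": [0, -6.6, -2], "twist": 0}, {"delta_pos": [0, -6.7, -1.8], "twist": 0}])

```text
time: 24.6
eef_pos: [0.5299, -0.0362, 0.2096]
tcp_rot: [0.002, 0.014, 1.0, 0.001]
wrist_force: [-1.4, 8.5, 10.7]
opening: 0.0096
grip_force: 62.1
```

Request:
step_arm(moves=[{"delta_pos": [0, -6.8, -1.5], "twist": 0}, {"delta_pos": [0, 0, 0], "twist": 0}, {"delta_pos": [0, 0, 0], "twist": 0}, {"delta_pos": [0, 0, 0], "twist": 0}, {"delta_pos": [0, 0, 0], "twist": 0}])

```text
time: 25.1
eef_pos: [0.5295, -0.0441, 0.2107]
tcp_rot: [0.001, 0.014, 1.0, -0.0]
wrist_force: [-3.9, 0.7, 10.1]
opening: 0.0094
grip_force: 62.8
```

```bash
python3 tilt.py; mv pics/t-*.png . ; ls t-*
```

```text
t 25.1 p [ 0.5295 -0.0441  0.2107] ex [-0.9996  0.0281 -0.0026] ez [ 0.0026 -0.0007 -1.    ] F [-3.8763  0.677  10.0557] op 0.00937856984598923 q [-0.3297 -0.1126 -0.1562  1.5245  0.0002 -0.3015]
tilt est 50.65503722231581 r 0.1593302192130129
pics/t-441.png
t-26.png
t-441.png
```

```bash
mv t-441.png pics/
```

```text
(no output)
```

View pics/t-441.png

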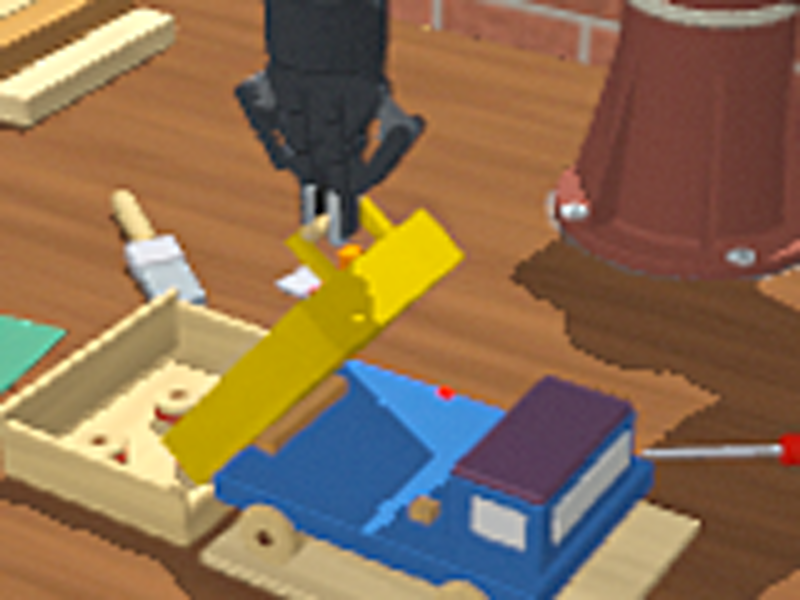

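The bed is at about 50° and gripped at the bar; wheels are seen in the tray at (180,400) and (105,445). Holding, then counting from the top.

Request:
step_arm(moves=[{"delta_pos": [0, 0, 0], "twist": 0}, {"delta_pos": [0, 0, 0], "twist": 0}, {"delta_pos": [0, 0, 0], "twist": 0}, {"delta_pos": [0, 0, 0], "twist": 0}, {"delta_pos": [0, 0, 0], "twist": 0}])

```text
time: 25.65
eef_pos: [0.5295, -0.0441, 0.2107]
tcp_rot: [0.001, 0.014, 1.0, -0.0]
wrist_force: [-3.1, 1.3, 8.8]
opening: 0.0094
grip_force: 62.8
```

Request:
step_arm(moves=[{"delta_pos": [0, 0, 0], "twist": 0}, {"delta_pos": [0, 0, 0], "twist": 0}, {"delta_pos": [0, 0, 0], "twist": 0}, {"delta_pos": [0, 0, 0], "twist": 0}, {"delta_pos": [0, 0, 0], "twist": 0}])

```text
time: 26.15
eef_pos: [0.5295, -0.0441, 0.2107]
tcp_rot: [0.001, 0.014, 1.0, -0.0]
wrist_force: [-3.6, 1.8, 9.9]
opening: 0.0097
grip_force: 62.8
```

```bash
python3 - <<'E'
from h import *
p,R=pose();t=snapshot("top");s=snapshot("scene")
cv2.imwrite("pics/d.png",np.hstack([cv2.resize(t["color"][140:240,250:410],(480,300),interpolation=cv2.INTER_CUBIC),cv2.resize(s["color"][150:230,140:220],(300,300),interpolation=cv2.INTER_CUBIC)]))
E
```

```text
t 26.15 p [ 0.5295 -0.0441  0.2107] ex [-0.9996  0.0281 -0.0026] ez [ 0.0026 -0.0007 -1.    ] F [-3.5578  1.8092  9.886 ] op 0.009697661209049031 q [-0.3296 -0.1126 -0.1562  1.5245  0.0002 -0.3015]
```

View pics/d.png

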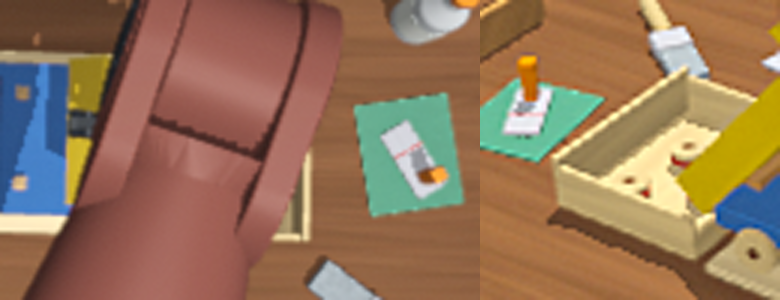

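Request:
step_arm(moves=[{"delta_pos": [0, 3.4, 0.8], "twist": 0}, {"delta_pos": [0, 3.4, 0.8], "twist": 0}, {"delta_pos": [0, 6.7, 1.8], "twist": 0}, {"delta_pos": [0, 6.6, 2], "twist": 0}, {"delta_pos": [0, 6.5, 2.3], "twist": 0}])

```text
time: 26.75
eef_pos: [0.5303, -0.0177, 0.203]
tcp_rot: [0.001, 0.014, 1.0, -0.001]
wrist_force: [-3.8, -0.5, 9.5]
opening: 0.0098
grip_force: 63.5
```

Request:
step_arm(moves=[{"delta_pos": [0, 6.4, 2.6], "twist": 0}, {"delta_pos": [0, 6.3, 2.9], "twist": 0}, {"delta_pos": [0, 6.2, 3.2], "twist": 0}, {"delta_pos": [0, 6, 3.4], "twist": 0}, {"delta_pos": [0, 5.9, 3.7], "twist": 0}])

```text
time: 27.25
eef_pos: [0.5312, 0.0132, 0.1861]
tcp_rot: [0.001, 0.014, 1.0, -0.001]
wrist_force: [-0.5, -0.8, 3.6]
opening: 0.0095
grip_force: 65.4
```

Request:
step_arm(moves=[{"delta_pos": [0, 5.7, 4], "twist": 0}, {"delta_pos": [0, 5.5, 4.2], "twist": 0}, {"delta_pos": [0, 5.3, 4.4], "twist": 0}, {"delta_pos": [0, 5.1, 4.7], "twist": 0}, {"delta_pos": [0, 0, 0], "twist": 0}])

```text
time: 27.75
eef_pos: [0.5318, 0.0358, 0.1674]
tcp_rot: [0.001, 0.014, 1.0, 0.001]
wrist_force: [5.3, 3.4, -0.9]
opening: 0.0098
grip_force: 66.7
```

```bash
python3 tilt.py; python3 - <<'E'
from h import *
a=np.radians(np.arange(0,20,1.25)+28.98);P=np.array([66.2-139,131-77])+158.9*np.c_[np.cos(a),np.sin(a)]
print(P)
E
```

```text
t 27.75 p [0.5318 0.0358 0.1674] ex [-0.9996  0.0276 -0.0014] ez [ 0.0014  0.0013 -1.    ] F [ 5.2627  3.4021 -0.8727] op 0.009821110118596328 q [-0.1792 -0.1056 -0.228   1.4472  0.0015 -0.1517]
tilt est 17.264437541690672 r 0.1570680934079545
pics/t358.png
[[ 66.204  130.9877]
 [ 64.4914 134.0018]
 [ 62.7135 136.9777]
 [ 60.8711 139.9142]
 [ 58.9651 142.8098]
 [ 56.9963 145.6631]
 [ 54.9658 148.4727]
 [ 52.8745 151.2375]
 [ 50.7234 153.9559]
 [ 48.5135 156.6268]
 [ 46.2458 159.2488]
 [ 43.9215 161.8207]
 [ 41.5416 164.3413]
 [ 39.1073 166.8094]
 [ 36.6198 169.2238]
 [ 34.0801 171.5834]]
```

Request:
step_arm(moves=[{"delta_pos": [0, 2.5, 1.8], "twist": 0}, {"delta_pos": [0, 2.4, 2], "twist": 0}, {"delta_pos": [0, 2.4, 2.3], "twist": 0}, {"delta_pos": [0, 2.3, 2.5], "twist": 0}, {"delta_pos": [0, 2.3, 2.5], "twist": 0}])

```text
time: 28.3
eef_pos: [0.5321, 0.0461, 0.1568]
tcp_rot: [0.001, 0.014, 1.0, -0.001]
wrist_force: [3.8, -3.2, 2.9]
opening: 0.0095
grip_force: 67.0
```

Request:
step_arm(moves=[{"delta_pos": [0, 2.2, 2.5], "twist": 0}, {"delta_pos": [0, 2.2, 2.7], "twist": 0}, {"delta_pos": [0, 2.1, 2.7], "twist": 0}, {"delta_pos": [0, 2, 2.8], "twist": 0}, {"delta_pos": [0, 2, 2.8], "twist": 0}])

```text
time: 28.8
eef_pos: [0.5324, 0.0571, 0.143]
tcp_rot: [0.001, 0.014, 1.0, -0.0]
wrist_force: [5.6, -2.8, 1.1]
opening: 0.0099
grip_force: 66.9
```

Request:
step_arm(moves=[{"delta_pos": [0, 1.9, 2.9], "twist": 0}, {"delta_pos": [0, 1.8, 2.9], "twist": 0}, {"delta_pos": [0, 1.8, 2.9], "twist": 0}, {"delta_pos": [0, 1, 1.5], "twist": 0}, {"delta_pos": [0, 0, 0], "twist": 0}])

```text
time: 29.3
eef_pos: [0.5325, 0.0637, 0.1327]
tcp_rot: [0.001, 0.014, 1.0, -0.0]
wrist_force: [7.7, -1.2, 1.3]
opening: 0.0095
grip_force: 66.8
```

```bash
python3 tilt.py
```

```text
t 29.3 p [0.5325 0.0637 0.1327] ex [-0.9996  0.0286 -0.0011] ez [ 0.001  -0.0004 -1.    ] F [ 7.7329 -1.1732  1.3065] op 0.009528815580338105 q [-0.1249 -0.0873 -0.2738  1.3832 -0.0003 -0.0963]
tilt est 1.0038123794938194 r 0.15755990772404138
pics/t636.png
```

Not yet on the rests; continue slowly until contact force shows.

Request:
step_arm(moves=[{"delta_pos": [0, 0.8, 1.3], "twist": 0}, {"delta_pos": [0, 0.6, 1], "twist": 0}, {"delta_pos": [0, 0, 0], "twist": 0}])

```text
time: 29.65
eef_pos: [0.5324, 0.0655, 0.1304]
tcp_rot: [0.0, 0.014, 1.0, 0.0]
wrist_force: [6.1, -0.4, 1.6]
opening: 0.0095
grip_force: 66.0
```

Request:
step_arm(moves=[{"delta_pos": [0, 0.6, 1.5], "twist": 0}, {"delta_pos": [0, 0, 0], "twist": 0}])

```text
time: 29.85
eef_pos: [0.5324, 0.0662, 0.1289]
tcp_rot: [0.0, 0.014, 1.0, 0.001]
wrist_force: [6.4, 1.5, 1.0]
opening: 0.0096
grip_force: 66.1
```

Request:
step_arm(moves=[{"delta_pos": [0, 0, 1.5], "twist": 0}, {"delta_pos": [0, 0, 0], "twist": 0}])

```text
time: 30.05
eef_pos: [0.5325, 0.0663, 0.1287]
tcp_rot: [0.001, 0.014, 1.0, 0.0]
wrist_force: [1.2, 0.8, 11.6]
opening: 0.0096
grip_force: 67.3
```

Request:
step_arm(moves=[{"delta_pos": [0, 0, 0], "twist": 0}, {"delta_pos": [0, 0, 0], "twist": 0}, {"delta_pos": [0, 0, 0], "twist": 0}, {"delta_pos": [0, 0, 0], "twist": 0}], hand=0.18)

```text
time: 30.45
eef_pos: [0.5315, 0.0659, 0.1269]
tcp_rot: [-0.001, 0.014, 1.0, 0.0]
wrist_force: [0.4, 0.7, -0.0]
opening: 0.0504
grip_force: 0.0
```

Request:
step_arm(moves=[{"delta_pos": [0, 0, -15], "twist": 0}, {"delta_pos": [0, 0, -40], "twist": 0}, {"delta_pos": [0, 0, -45], "twist": 0}, {"delta_pos": [0, -40, 0], "twist": 0}, {"delta_pos": [0, -40, 0], "twist": 0}])

```text
time: 30.95
eef_pos: [0.5307, -0.0147, 0.2307]
tcp_rot: [0.002, 0.013, 1.0, -0.0]
wrist_force: [-0.2, -0.0, -1.2]
opening: 0.0504
grip_force: 0.0
```

Request:
step_arm(moves=[{"delta_pos": [0, -45, 0], "twist": 0}, {"delta_pos": [0, -45, 0], "twist": 0}, {"delta_pos": [0, -45, 0], "twist": 0}, {"delta_pos": [0, -45, 0], "twist": 0}, {"delta_pos": [0, -45, 0], "twist": 0}])

```text
time: 31.45
eef_pos: [0.5232, -0.2411, 0.2289]
tcp_rot: [0.001, 0.014, 1.0, -0.0]
wrist_force: [0.1, 0.1, -0.2]
opening: 0.05
grip_force: 0.0
```

Request:
step_arm(moves=[{"delta_pos": [0, -45, 0], "twist": 0}, {"delta_pos": [0, -45, 0], "twist": 0}, {"delta_pos": [5, -45, 0], "twist": 0}, {"delta_pos": [10, -35, 0], "twist": 0}, {"delta_pos": [0, 0, 0], "twist": 0}])

```text
time: 31.95
eef_pos: [0.5017, -0.4129, 0.2276]
tcp_rot: [-0.0, 0.016, 1.0, -0.0]
wrist_force: [0.9, 0.3, 1.0]
opening: 0.0508
grip_force: 0.0
```

```bash
python3 - <<'E'
from h import *
p,R=pose();t=snapshot("top");s=snapshot("scene")
cv2.imwrite("pics/e.png",np.hstack([cv2.resize(t["color"][150:234,250:418],(560,280),interpolation=cv2.INTER_CUBIC),cv2.resize(s["color"][140:240,120:290][:, :85],(238,280),interpolation=cv2.INTER_CUBIC)]))
E
```

```text
t 31.95 p [ 0.5017 -0.4129  0.2276] ex [-0.9995  0.033   0.0005] ez [-0.0005 -0.0007 -1.    ] F [0.9289 0.3438 1.0114] op 0.050796454395294004 q [-0.8891  0.259   0.2626  1.5742 -0.0008 -0.8561]
```

View pics/e.png

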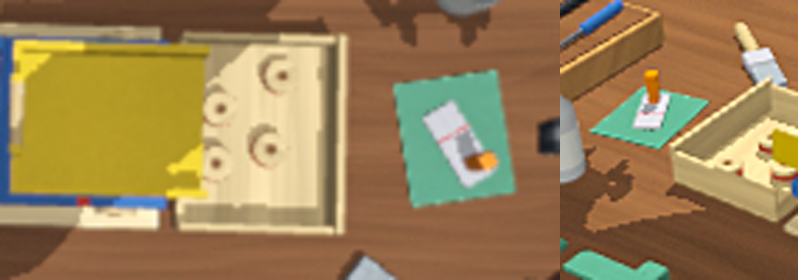

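All four wheels are in the tray (crop px (278,75), (219,107), (268,148), (216,161)). The bed is empty and level, and the gauge is unmoved on its mat (knob 487,160).

Request:
step_arm(moves=[{"delta_pos": [0, 0, 0], "twist": -8.2}, {"delta_pos": [0, 0, 20], "twist": -8.2}, {"delta_pos": [0, 0, 30], "twist": -8.2}, {"delta_pos": [0, 0, 30], "twist": -8.4}, {"delta_pos": [0, 0, 0], "twist": 0}])

```text
time: 32.55
eef_pos: [0.5027, -0.4054, 0.1437]
tcp_rot: [-0.001, -0.272, 0.962, 0.003]
wrist_force: [0.3, 0.8, -0.2]
opening: 0.0504
grip_force: 0.0
```

```bash
python3 - <<'E'
from h import *
to([.4918,-.409,.024])
s=np.load("scene0.npy",allow_pickle=True).item();S=s["color"].astype(int)
print(proj(s,[.4918,-.409,.053]),proj(s,[.4918,-.409,.007]))
m=(S[...,2]>150)&(S[...,1]<.72*S[...,2])&(S[...,0]<.35*S[...,2]);m[:150]=0;m[195:]=0;m[:,:140]=0;m[:,165:]=0
y,x=np.nonzero(m);print(x.min(),x.max(),y.min(),y.max(),[(yy,x[y==yy].mean()) for yy in range(y.min(),y.max()+1,3)])
E
```

```text
t 32.55 p [ 0.5027 -0.4054  0.1437] ex [-0.8518 -0.5238  0.0006] ez [-0.004   0.0053 -1.    ] F [ 0.2647  0.7608 -0.192 ] op 0.050448397156204104 q [-0.8809  0.2532  0.1037  1.4279  0.0003 -1.4322]
tool delta mm [ 11.0759   1.8585 119.6998]
[152.5147 165.8934] [154.0243 175.9659]
140 164 165 194 [(165, np.float64(152.0)), (168, np.float64(152.5)), (171, np.float64(153.66666666666666)), (174, np.float64(153.0)), (177, np.float64(140.0)), (180, np.float64(nan)), (183, np.float64(nan)), (186, np.float64(164.0)), (189, np.float64(160.0)), (192, np.float64(150.66666666666666))]<stdin>:6: RuntimeWarning: Mean of empty slice.
  ret = ret.dtype.type(ret / rcount)
```

Request:
step_arm(moves=[{"delta_pos": [11, 2, 20], "twist": 0}, {"delta_pos": [0, 0, 40], "twist": 0}, {"delta_pos": [0, 0, 30], "twist": 0}, {"delta_pos": [0, 0, 20], "twist": 0}, {"delta_pos": [0, 0, 10], "twist": 0}])

```text
time: 33.05
eef_pos: [0.4934, -0.4117, 0.0274]
tcp_rot: [-0.0, -0.269, 0.963, 0.0]
wrist_force: [-0.3, -0.7, 0.3]
opening: 0.0503
grip_force: 0.0
```

Request:
step_arm(moves=[{"delta_pos": [0, 0, 0], "twist": 0}, {"delta_pos": [0, 0, 0], "twist": 0}])

```text
time: 33.25
eef_pos: [0.4941, -0.4132, 0.0296]
tcp_rot: [0.0, -0.27, 0.963, -0.001]
wrist_force: [-0.0, 0.1, 0.7]
opening: 0.0502
grip_force: 0.0
```

Request:
step_arm(moves=[{"delta_pos": [0, 0, 0], "twist": 0}, {"delta_pos": [0, 0, 0], "twist": 0}, {"delta_pos": [0, 0, 0], "twist": 0}, {"delta_pos": [0, 0, 0], "twist": 0}, {"delta_pos": [0, 0, 0], "twist": 0}], hand=-1, force=70)

```text
time: 33.75
eef_pos: [0.4938, -0.4134, 0.029]
tcp_rot: [0.0, -0.27, 0.963, -0.001]
wrist_force: [-0.7, 1.2, 6.7]
opening: 0.0145
grip_force: 69.3
```

```bash
python3 -c "
from h import *
pose()"
```

```text
t 33.75 p [ 0.4938 -0.4134  0.029 ] ex [-0.8539 -0.5204 -0.0004] ez [ 0.0014 -0.0015 -1.    ] F [-0.6686  1.2171  6.7235] op 0.014495955331132671 q [-0.8997  0.2941 -0.0595  1.2151  0.0002 -1.447 ]
```

Request:
step_arm(moves=[{"delta_pos": [0, 0, -5], "twist": 0}, {"delta_pos": [0, 0, -30], "twist": 0}, {"delta_pos": [0, 0, -45], "twist": 0}, {"delta_pos": [0, 0, -45], "twist": 8.2}, {"delta_pos": [0, 0, -45], "twist": 8.2}])

```text
time: 34.25
eef_pos: [0.4929, -0.4123, 0.1994]
tcp_rot: [-0.0, -0.127, 0.992, 0.0]
wrist_force: [0.2, -0.7, -1.0]
opening: 0.0145
grip_force: 68.5
```

Request:
step_arm(moves=[{"delta_pos": [0, 0, 0], "twist": 8.2}, {"delta_pos": [0, 0, 0], "twist": 8.4}, {"delta_pos": [21, 42, 0], "twist": 0}, {"delta_pos": [21, 42, 0], "twist": 0}, {"delta_pos": [21, 42, 0], "twist": 0}])

```text
time: 34.75
eef_pos: [0.4328, -0.2835, 0.197]
tcp_rot: [-0.0, 0.015, 1.0, 0.0]
wrist_force: [0.4, 1.7, 0.4]
opening: 0.0147
grip_force: 68.6
```

Request:
step_arm(moves=[{"delta_pos": [19, 42, 0], "twist": 0}, {"delta_pos": [15, 42, 0], "twist": 0}, {"delta_pos": [0, 42, 0], "twist": 0}, {"delta_pos": [0, 42, 0], "twist": 0}, {"delta_pos": [0, 40, 0], "twist": 0}])

```text
time: 35.25
eef_pos: [0.4053, -0.0745, 0.1979]
tcp_rot: [0.0, 0.015, 1.0, -0.0]
wrist_force: [1.1, 0.3, -0.7]
opening: 0.015
grip_force: 68.6
```

Request:
step_arm(moves=[{"delta_pos": [0, 40, 10], "twist": 0}, {"delta_pos": [0, 35, 20], "twist": 0}, {"delta_pos": [0, 0, 0], "twist": 0}, {"delta_pos": [0, 0, 0], "twist": 0}])

```text
time: 35.65
eef_pos: [0.4076, -0.0005, 0.1675]
tcp_rot: [-0.0, 0.013, 1.0, -0.0]
wrist_force: [0.1, -0.4, -0.6]
opening: 0.0145
grip_force: 68.8
```

```bash
python3 - <<'E'
from h import *
to([.383,.002,.105]);p=read_state()["eef_pos"]
s=snapshot("scene");t=snapshot("top");S=s["color"];u,v=proj(s,p).astype(int);tu,tv=proj(t,p).astype(int);print(u,v,tu,tv)
cv2.imwrite("pics/f.png",np.hstack([cv2.resize(S[v-40:v+50,u-60:u+60],(480,360),interpolation=cv2.INTER_CUBIC),cv2.resize(t["color"][tv-60:tv+30,tu-40:tu+40],(320,360),interpolation=cv2.INTER_CUBIC)]))
E
```

```text
t 35.65 p [ 0.4076 -0.0005  0.1675] ex [-0.9997  0.0264  0.0003] ez [-0.0003 -0.0001 -1.    ] F [ 0.1285 -0.4309 -0.5797] op 0.014491972187581009 q [-0.3247 -0.5131 -0.5602  1.524  -0.0002 -0.2983]
tool delta mm [24.5912  1.8667 62.5282]
255 156 276 224
```

View pics/f.png

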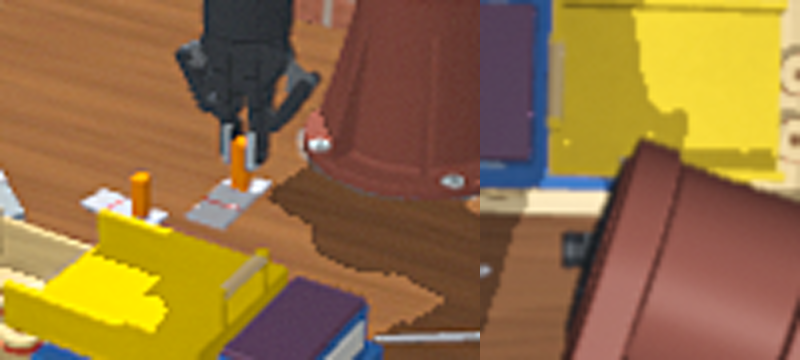

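```bash
python3 - <<'E'
from h import *
s=snapshot("scene");f=lambda x,y,z:onz(s,195+x/4-.4,116+y/4-.4,z)
print("tip",f(187,213,.1455),f(222,227,.1455),"line",f(211,200,.1455),f(238,207,.1455),"tail",f(243,178,.1455),f(270,184,.1455),"knobtop",f(240,137,.1915))
print((proj(s,[.4726,-.0022,.1455])-[195,116]+.4)*4)
S=s["color"].astype(int);K=S[116:206,195:315];m=((K.max(2)-K.min(2)<30)&(K.min(2)>110)).astype(np.uint8)
m[:, :44]=0;m[:, 70:]=0;m[:42]=0;m[60:]=0
cn=max(cv2.findContours(m,cv2.RETR_EXTERNAL,cv2.CHAIN_APPROX_NONE)[0],key=cv2.contourArea);R=cv2.minAreaRect(cn);print(cv2.contourArea(cn),cv2.approxPolyDP(cn,2,True)[:,0]*4+2)
for q in cv2.approxPolyDP(cn,2,True)[:,0]: print(onz(s,195+q[0],116+q[1],.1455))
E
```

```text
tip [ 0.4714 -0.0211  0.1455] [0.4764 0.0156 0.1455] line [ 0.4419 -0.0144  0.1455] [0.4405 0.0113 0.1455] tail [ 0.3938 -0.0091  0.1455] [0.3912 0.0164 0.1455] knobtop [ 0.4048 -0.0073  0.1915]
[205.7006 219.4418]
100.0 [[266 182]
 [238 194]
 [226 178]
 [190 218]
 [222 226]]
[0.3894 0.0111 0.1455]
[0.4205 0.     0.1455]
[ 0.401  -0.0226  0.1455]
[ 0.4769 -0.0154  0.1455]
[0.4746 0.0142 0.1455]
```

Request:
step_arm(moves=[{"delta_pos": [12, 1, 0], "twist": 0}, {"delta_pos": [12, 1, 0], "twist": 0}, {"delta_pos": [0, 0, 20], "twist": 0}, {"delta_pos": [0, 0, 20], "twist": 0}, {"delta_pos": [0, 0, 15], "twist": 0}])

```text
time: 36.3
eef_pos: [0.384, 0.0006, 0.112]
tcp_rot: [0.0, 0.015, 1.0, -0.0]
wrist_force: [0.4, 0.3, -0.9]
opening: 0.0146
grip_force: 68.8
```

Request:
step_arm(moves=[{"delta_pos": [0, 0, 10], "twist": 0}, {"delta_pos": [0, 0, 5], "twist": 0}, {"delta_pos": [0, 0, 0], "twist": 0}, {"delta_pos": [0, 0, 0], "twist": 0}])

```text
time: 36.7
eef_pos: [0.3843, 0.0014, 0.0982]
tcp_rot: [0.0, 0.014, 1.0, -0.0]
wrist_force: [-0.2, -0.0, -0.0]
opening: 0.0144
grip_force: 68.8
```

```bash
python3 - <<'E'
from h import *
to([.4228,.001,.091])
E
```

```text
t 36.7 p [0.3843 0.0014 0.0982] ex [-0.9996  0.0285 -0.0007] ez [ 0.0007 -0.0002 -1.    ] F [-0.2331 -0.0458 -0.0068] op 0.014393006395376983 q [-0.3403 -0.5982 -0.7436  1.4248  0.     -0.3118]
tool delta mm [-38.5332   0.6707   7.1907]
```

Request:
step_arm(moves=[{"delta_pos": [0, 0, 4], "twist": 0}, {"delta_pos": [0, 0, 3], "twist": 0}, {"delta_pos": [0, 0, 0], "twist": 0}, {"delta_pos": [0, 0, 0], "twist": 0}])

```text
time: 37.1
eef_pos: [0.3839, 0.0017, 0.0905]
tcp_rot: [-0.0, 0.014, 1.0, 0.0]
wrist_force: [-0.6, -0.3, -1.5]
opening: 0.0146
grip_force: 68.8
```

Request:
step_arm(moves=[{"delta_pos": [-3, 0, 0], "twist": 0}, {"delta_pos": [-3, 0, 0], "twist": 0}, {"delta_pos": [-3, 0, 0], "twist": 0}, {"delta_pos": [-3, 0, 0], "twist": 0}, {"delta_pos": [0, 0, 0], "twist": 0}])

```text
time: 37.6
eef_pos: [0.3962, 0.0012, 0.0905]
tcp_rot: [0.0, 0.014, 1.0, 0.0]
wrist_force: [0.1, -1.0, -0.6]
opening: 0.0148
grip_force: 68.8
```

Request:
step_arm(moves=[{"delta_pos": [-4, 0, 0], "twist": 0}, {"delta_pos": [-4, 0, 0], "twist": 0}, {"delta_pos": [-4, 0, 0], "twist": 0}, {"delta_pos": [-4, 0, 0], "twist": 0}, {"delta_pos": [-3, 0, 0], "twist": 0}])

```text
time: 38.1
eef_pos: [0.4153, 0.0007, 0.0905]
tcp_rot: [0.0, 0.014, 1.0, 0.0]
wrist_force: [-0.3, 0.4, -1.5]
opening: 0.0147
grip_force: 68.8
```

Request:
step_arm(moves=[{"delta_pos": [-3, 0, 0], "twist": 0}, {"delta_pos": [-3, 0, 0], "twist": 0}, {"delta_pos": [-1.5, 0, 0], "twist": 0}, {"delta_pos": [0, 0, 0], "twist": 0}, {"delta_pos": [0, 0, 0], "twist": 0}])

```text
time: 38.6
eef_pos: [0.4223, 0.0005, 0.0905]
tcp_rot: [-0.0, 0.014, 1.0, 0.0]
wrist_force: [-0.6, 0.3, -0.6]
opening: 0.0146
grip_force: 68.8
```

```bash
python3 - <<'E'
from h import *
to([.4228,.001,.0905])
t=snapshot("top");s=snapshot("scene")
u,v=proj(t,[.4578,.0,.069]).astype(int);print(u,v,proj(t,[.4578,0,.069]))
us,vs=proj(s,[.45,0,.08]).astype(int)
cv2.imwrite("pics/i.png",np.hstack([cv2.resize(t["color"][v-20:v+25,u-30:u+30],(480,360),interpolation=cv2.INTER_CUBIC),cv2.resize(s["color"][vs-45:vs+45,us-40:us+40],(320,360),interpolation=cv2.INTER_CUBIC)]))
E
```

```text
t 38.6 p [0.4223 0.0005 0.0905] ex [-0.9996  0.0284  0.0001] ez [-0.0001  0.0001 -1.    ] F [-0.5876  0.3403 -0.6366] op 0.014592318995282624 q [-0.3107 -0.4486 -0.6537  1.3659  0.0001 -0.2823]
tool delta mm [-0.4586  0.4754 -0.0053]
274 208 [274.4355 208.2253]
```

View pics/i.png

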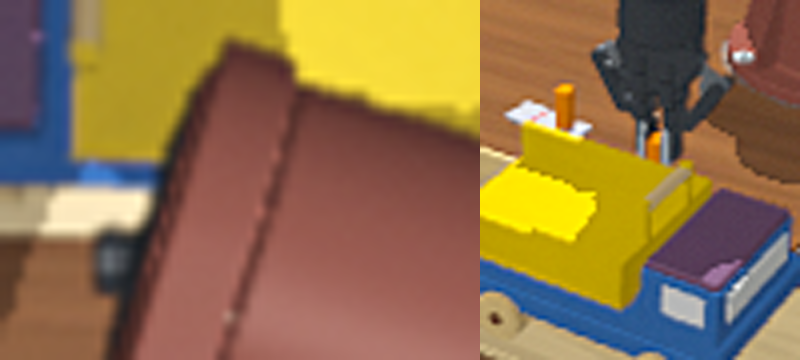

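Insertion is free of contact force, at the computed depth; the line itself is hidden by the arm (top) and the bed (scene). Holding more than 2 s.

Request:
step_arm(moves=[{"delta_pos": [0, 0, 0], "twist": 0}, {"delta_pos": [0, 0, 0], "twist": 0}, {"delta_pos": [0, 0, 0], "twist": 0}, {"delta_pos": [0, 0, 0], "twist": 0}, {"delta_pos": [0, 0, 0], "twist": 0}])

```text
time: 39.2
eef_pos: [0.4224, 0.0005, 0.0906]
tcp_rot: [0.0, 0.014, 1.0, 0.0]
wrist_force: [-0.0, -0.1, -0.5]
opening: 0.0144
grip_force: 68.8
```

Request:
step_arm(moves=[{"delta_pos": [0, 0, 0], "twist": 0}, {"delta_pos": [0, 0, 0], "twist": 0}, {"delta_pos": [0, 0, 0], "twist": 0}, {"delta_pos": [0, 0, 0], "twist": 0}, {"delta_pos": [0, 0, 0], "twist": 0}])

```text
time: 39.7
eef_pos: [0.4224, 0.0005, 0.0905]
tcp_rot: [0.0, 0.014, 1.0, 0.0]
wrist_force: [-0.3, -0.4, -1.1]
opening: 0.0143
grip_force: 68.8
```

Request:
step_arm(moves=[{"delta_pos": [0, 0, 0], "twist": 0}, {"delta_pos": [0, 0, 0], "twist": 0}, {"delta_pos": [0, 0, 0], "twist": 0}, {"delta_pos": [0, 0, 0], "twist": 0}, {"delta_pos": [0, 0, 0], "twist": 0}])

```text
time: 40.2
eef_pos: [0.4224, 0.0005, 0.0905]
tcp_rot: [-0.0, 0.014, 1.0, 0.0]
wrist_force: [0.4, -0.8, -1.1]
opening: 0.0145
grip_force: 68.8
```

Request:
step_arm(moves=[{"delta_pos": [0, 0, 0], "twist": 0}, {"delta_pos": [0, 0, 0], "twist": 0}, {"delta_pos": [0, 0, 0], "twist": 0}, {"delta_pos": [0, 0, 0], "twist": 0}, {"delta_pos": [0, 0, 0], "twist": 0}])

```text
time: 40.7
eef_pos: [0.4224, 0.0005, 0.0905]
tcp_rot: [0.0, 0.014, 1.0, 0.0]
wrist_force: [-0.3, 0.5, 0.2]
opening: 0.0148
grip_force: 68.8
```

Request:
step_arm(moves=[{"delta_pos": [0, 0, 0], "twist": 0}, {"delta_pos": [0, 0, 0], "twist": 0}, {"delta_pos": [0, 0, 0], "twist": 0}, {"delta_pos": [0, 0, 0], "twist": 0}, {"delta_pos": [0, 0, 0], "twist": 0}])

```text
time: 41.2
eef_pos: [0.4224, 0.0005, 0.0905]
tcp_rot: [0.0, 0.014, 1.0, 0.0]
wrist_force: [-0.3, 0.1, -1.3]
opening: 0.0146
grip_force: 68.8
```

```bash
python3 - <<'E'
from h import *
pose();s=snapshot("scene");us,vs=proj(s,[.4223,0,.1]).astype(int)
k=s["color"][vs-25:vs+25,us-20:us+20].astype(int);m=(k[...,2]>150)&(k[...,1]<.72*k[...,2])&(k[...,0]<.35*k[...,2])
y,x=np.nonzero(m);print(len(x),x.mean()+us-20,y.min()+vs-25,y.max()+vs-25,"expect top",proj(s,[.4223,.0005,.115]))
E
```

```text
t 41.2 p [0.4224 0.0005 0.0905] ex [-0.9996  0.0284 -0.    ] ez [ 0.      0.0001 -1.    ] F [-0.2996  0.1327 -1.3133] op 0.01460155649537072 q [-0.3107 -0.4486 -0.6536  1.3658  0.0001 -0.2823]
40 253.3 154 184 expect top [253.6936 171.8124]
```

Request:
step_arm(moves=[{"delta_pos": [3, 0, 0], "twist": 0}, {"delta_pos": [5, 0, 0], "twist": 0}, {"delta_pos": [5, 0, 0], "twist": 0}, {"delta_pos": [5, 0, 0], "twist": 0}, {"delta_pos": [5, 0, 0], "twist": 0}])

```text
time: 41.75
eef_pos: [0.3989, 0.0012, 0.0905]
tcp_rot: [0.0, 0.014, 1.0, 0.0]
wrist_force: [-0.6, 0.3, -1.6]
opening: 0.0145
grip_force: 68.8
```

Request:
step_arm(moves=[{"delta_pos": [5, 0, 0], "twist": 0}, {"delta_pos": [5, 0, 0], "twist": 0}, {"delta_pos": [5, 0, 0], "twist": 0}, {"delta_pos": [1, 0, 0], "twist": 0}, {"delta_pos": [0, 0, 0], "twist": 0}])

```text
time: 42.25
eef_pos: [0.3834, 0.0016, 0.0906]
tcp_rot: [0.0, 0.014, 1.0, -0.0]
wrist_force: [-0.2, -0.5, -0.1]
opening: 0.0146
grip_force: 68.8
```

Request:
step_arm(moves=[{"delta_pos": [0, 0, -15], "twist": 0}, {"delta_pos": [0, 0, -30], "twist": 0}, {"delta_pos": [0, 0, -35], "twist": 0}, {"delta_pos": [0, 0, -30], "twist": 0}, {"delta_pos": [0, -20, 0], "twist": 0}])

```text
time: 42.75
eef_pos: [0.3847, -0.0181, 0.2059]
tcp_rot: [0.003, 0.013, 1.0, -0.001]
wrist_force: [0.4, 0.5, -1.4]
opening: 0.0147
grip_force: 68.8
```

Request:
step_arm(moves=[{"delta_pos": [-3, -40, 0], "twist": 0}, {"delta_pos": [-8, -40, 0], "twist": 0}, {"delta_pos": [-14, -40, 0], "twist": 0}, {"delta_pos": [-16, -40, 0], "twist": 0}, {"delta_pos": [-16, -40, 0], "twist": 0}])

```text
time: 43.25
eef_pos: [0.4348, -0.2221, 0.2017]
tcp_rot: [0.001, 0.014, 1.0, -0.0]
wrist_force: [0.0, 1.0, -0.3]
opening: 0.0145
grip_force: 68.8
```

Request:
step_arm(moves=[{"delta_pos": [-16, -40, 0], "twist": 0}, {"delta_pos": [-16, -40, 0], "twist": 0}, {"delta_pos": [-16, -40, 0], "twist": 0}, {"delta_pos": [-16, -40, 0], "twist": 0}, {"delta_pos": [0, -25, 0], "twist": 0}])

```text
time: 43.75
eef_pos: [0.4938, -0.4094, 0.2003]
tcp_rot: [0.0, 0.014, 1.0, -0.0]
wrist_force: [-0.2, 0.9, -0.8]
opening: 0.0147
grip_force: 68.8
```

Request:
step_arm(moves=[{"delta_pos": [0, 0, 0], "twist": -8.2}, {"delta_pos": [0, 0, 0], "twist": -8.2}, {"delta_pos": [0, 0, 0], "twist": -8.2}, {"delta_pos": [0, 0, 0], "twist": -8.4}, {"delta_pos": [0, 0, 0], "twist": 0}])

```text
time: 44.25
eef_pos: [0.4931, -0.4069, 0.2012]
tcp_rot: [0.0, -0.271, 0.962, -0.0]
wrist_force: [0.6, -0.0, -1.1]
opening: 0.0149
grip_force: 68.8
```

```bash
python3 - <<'E'
from h import *
to([.4938,-.4134,.030])
s=snapshot("scene");p=read_state()["eef_pos"]
us,vs=proj(s,p+[0,0,0]).astype(int)
k=s["color"][vs-25:vs+25,us-12:us+12].astype(int);m=(k[...,2]>150)&(k[...,1]<.72*k[...,2])&(k[...,0]<.35*k[...,2])
y,x=np.nonzero(m);print(len(x),x.mean()+us-12,y.min()+vs-25,y.max()+vs-25,"expect",proj(s,p+[0,0,.024]),proj(s,p+[0,0,-.022]))
E
```

```text
t 44.25 p [ 0.4931 -0.4069  0.2012] ex [-0.8526 -0.5226 -0.0001] ez [ 0.0002 -0.0001 -1.    ] F [ 0.5921 -0.0107 -1.062 ] op 0.014907299381271577 q [-0.8941  0.2208  0.1709  1.5206  0.0001 -1.4439]
tool delta mm [  2.841   -5.8879 171.179 ]
68 146.44117647058823 125 149 expect [146.5679 125.1047] [148.2933 136.6373]
```

Request:
step_arm(moves=[{"delta_pos": [3, -4, 30], "twist": 0}, {"delta_pos": [0, 0, 40], "twist": 0}, {"delta_pos": [0, 0, 40], "twist": 0}, {"delta_pos": [0, 0, 30], "twist": 0}, {"delta_pos": [0, 0, 15], "twist": 0}])

```text
time: 44.8
eef_pos: [0.4913, -0.4102, 0.0424]
tcp_rot: [-0.001, -0.268, 0.963, 0.002]
wrist_force: [0.5, 0.8, -0.7]
opening: 0.0145
grip_force: 68.9
```

Request:
step_arm(moves=[{"delta_pos": [0, 0, 7], "twist": 0}, {"delta_pos": [0, 0, 3], "twist": 0}, {"delta_pos": [0, 0, 2], "twist": 0}, {"delta_pos": [0, 0, 0], "twist": 0}, {"delta_pos": [0, 0, 0], "twist": 0}])

```text
time: 45.3
eef_pos: [0.4929, -0.4122, 0.0347]
tcp_rot: [0.0, -0.27, 0.963, -0.001]
wrist_force: [-0.7, -0.1, -1.1]
opening: 0.0148
grip_force: 68.9
```

Request:
step_arm(moves=[{"delta_pos": [0, 0, 2.5], "twist": 0}, {"delta_pos": [0, 0, 2], "twist": 0}, {"delta_pos": [0, 0, 1], "twist": 0}, {"delta_pos": [0, 0, 0], "twist": 0}, {"delta_pos": [0, 0, 0], "twist": 0}])

```text
time: 45.8
eef_pos: [0.4925, -0.4119, 0.029]
tcp_rot: [0.0, -0.27, 0.963, -0.0]
wrist_force: [-2.2, 2.3, 6.6]
opening: 0.0145
grip_force: 69.9
```

Request:
step_arm(moves=[{"delta_pos": [0, 0, 0.5], "twist": 0}, {"delta_pos": [0, 0, 0], "twist": 0}, {"delta_pos": [0, 0, 0], "twist": 0}])

```text
time: 46.1
eef_pos: [0.4926, -0.4119, 0.029]
tcp_rot: [0.0, -0.27, 0.963, -0.0]
wrist_force: [-4.0, 3.7, 10.6]
opening: 0.0143
grip_force: 70.5
```

Resting on the mat (contact at TCP 0.029, as at pick-up). Release, withdraw, move clear.

Request:
step_arm(moves=[{"delta_pos": [0, 0, 0], "twist": 0}, {"delta_pos": [0, 0, 0], "twist": 0}, {"delta_pos": [0, 0, 0], "twist": 0}, {"delta_pos": [0, 0, 0], "twist": 0}], hand=0.18)

```text
time: 46.5
eef_pos: [0.4923, -0.4115, 0.0273]
tcp_rot: [-0.0, -0.27, 0.963, 0.0]
wrist_force: [-0.4, 0.5, 0.1]
opening: 0.0503
grip_force: 0.0
```

Request:
step_arm(moves=[{"delta_pos": [0, 0, -15], "twist": 0}, {"delta_pos": [0, 0, -40], "twist": 0}, {"delta_pos": [0, 0, -45], "twist": 0}, {"delta_pos": [0, 0, -45], "twist": 0}, {"delta_pos": [0, 0, -45], "twist": 0}])

```text
time: 47.0
eef_pos: [0.4922, -0.4114, 0.2207]
tcp_rot: [0.0, -0.27, 0.963, -0.001]
wrist_force: [-0.2, -0.7, 0.5]
opening: 0.0503
grip_force: 0.0
```

Request:
step_arm(moves=[{"delta_pos": [20, -30, 0], "twist": 0}, {"delta_pos": [20, -30, 0], "twist": 0}, {"delta_pos": [20, -30, 0], "twist": 0}, {"delta_pos": [0, 0, 0], "twist": 0}, {"delta_pos": [0, 0, 0], "twist": 0}])

```text
time: 47.5
eef_pos: [0.4876, -0.5202, 0.2177]
tcp_rot: [0.0, -0.27, 0.963, 0.0]
wrist_force: [-0.2, 0.4, -0.3]
opening: 0.0506
grip_force: 0.0
```

```bash
python3 - <<'E'
from h import *
pose();t=snapshot("top");s=snapshot("scene")
cv2.imwrite("pics/z.png",np.vstack([cv2.resize(t["color"][70:320,20:420],(640,300),interpolation=cv2.INTER_AREA) if 0 else cv2.resize(t["color"][130:280,90:410],(640,300),interpolation=cv2.INTER_CUBIC),cv2.resize(s["color"][120:270,90:410],(640,300),interpolation=cv2.INTER_CUBIC)]))
E
```

```text
t 47.5 p [ 0.4876 -0.5202  0.2177] ex [-0.8544 -0.5196 -0.0002] ez [-0.0001  0.0006 -1.    ] F [-0.1592  0.3909 -0.2577] op 0.05057021472463569 q [-1.0006  0.4695  0.5009  1.6027  0.0002 -1.547 ]
```

View pics/z.png

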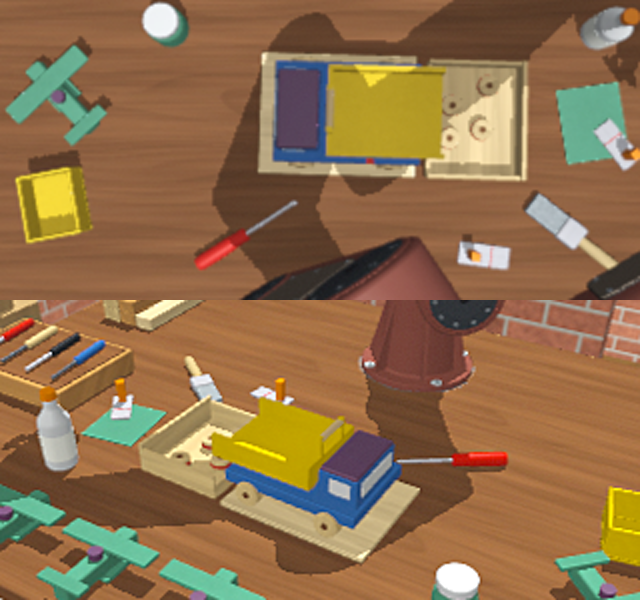

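The four wheels are in the tray, but the gauge has been knocked aside and overhangs the mat edge (top crop (615,145), mat centred at (592,122)). I'll measure it and put it back.

```bash
python3 - <<'E'
from h import *
t=snapshot("top");s=snapshot("scene");T=t["color"].astype(int);S=s["color"].astype(int)
b,g,r=T[...,0],T[...,1],T[...,2]
o=((r>b*1.8)&(g>b*1.2)&(r>190));o[:180]=0;o[225:]=0;o[:,:390]=0;o[:,420:]=0
y,x=np.nonzero(o);print("knob top",len(x),x.mean(),y.mean(),onz(t,x.mean(),y.mean(),.052))
w=((T.max(2)-T.min(2)<45)&(b>120)).astype(np.uint8);w[:180]=0;w[225:]=0;w[:,:380]=0;w[:,420:]=0
w=cv2.morphologyEx(w,cv2.MORPH_CLOSE,np.ones((3,3)))
cn=max(cv2.findContours(w,cv2.RETR_EXTERNAL,cv2.CHAIN_APPROX_NONE)[0],key=cv2.contourArea);R=cv2.minAreaRect(cn);print(R,[onz(t,*q,.006) for q in cv2.boxPoints(R)])
m=(S[...,2]>150)&(S[...,1]<.72*S[...,2])&(S[...,0]<.35*S[...,2]);m[:150]=0;m[185:]=0;m[:,:138]=0;m[:,165:]=0
y,x=np.nonzero(m);print(x.min(),x.max(),y.min(),y.max())
c=cv2.resize(t["color"][168:228,366:426],(600,600),interpolation=cv2.INTER_CUBIC);cv2.imwrite("pics/y.png",c)
E
```

```text
knob top 23 408.1304347826087 206.8695652173913 [ 0.4614 -0.4487  0.052 ]
((398.1461486816406, 201.83079528808594), (26.048622131347656, 11.664870262145996), 52.12501525878906) [array([ 0.5029, -0.3911,  0.006 ]), array([ 0.5278, -0.4238,  0.006 ]), array([ 0.456 , -0.4779,  0.006 ]), array([ 0.4312, -0.4453,  0.006 ])]
140 160 159 177
```

View pics/y.png

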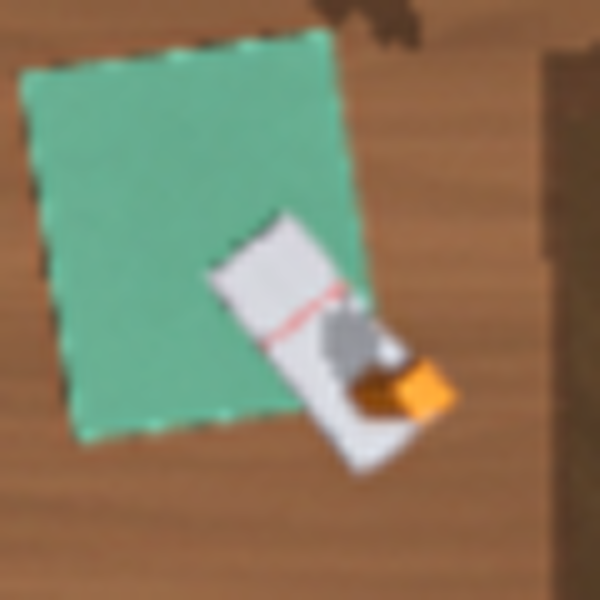

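Request:
step_arm(moves=[{"delta_pos": [0, 0, 0], "twist": -4.7}, {"delta_pos": [0, 0, 30], "twist": 0}, {"delta_pos": [0, 0, 30], "twist": 0}, {"delta_pos": [0, 0, 20], "twist": 0}, {"delta_pos": [0, 0, 0], "twist": 0}])

```text
time: 48.2
eef_pos: [0.4873, -0.5173, 0.1344]
tcp_rot: [-0.001, -0.31, 0.951, 0.002]
wrist_force: [-0.1, 0.3, -0.2]
opening: 0.0506
grip_force: 0.0
```

```bash
python3 - <<'E'
from h import *
to([.4625,-.4505,.028])
t=snapshot("top");f=lambda x,y,z:onz(t,366+x/10-.45,168+y/10-.45,z)
a,b=f(249,243,.008),f(392,450,.005);d=a-b;print(a,b,np.linalg.norm(d),np.degrees(np.arctan2(d[1],d[0])),"knob",b+d*20/85)
E
```

```text
t 48.2 p [ 0.4873 -0.5173  0.1344] ex [-0.8077 -0.5895 -0.0004] ez [-0.0026  0.0043 -1.    ] F [-0.0695  0.329  -0.1754] op 0.05057327589428205 q [-0.9987  0.458   0.3353  1.4531  0.0001 -1.6291]
tool delta mm [-19.2701  68.0214 106.7804]
[ 0.5142 -0.4077  0.008 ] [ 0.4421 -0.4571  0.005 ] 0.08745494224781758 34.415921599592814 knob [ 0.4591 -0.4455  0.0057]
```

Request:
step_arm(moves=[{"delta_pos": [-10, 36, 0], "twist": 0}, {"delta_pos": [-9.5, 35, 0], "twist": 0}, {"delta_pos": [0, 0, 30], "twist": 0}, {"delta_pos": [0, 0, 35], "twist": 0}, {"delta_pos": [0, 0, 25], "twist": 0}], hand=0.41)

```text
time: 48.75
eef_pos: [0.4626, -0.4509, 0.0485]
tcp_rot: [0.0, -0.31, 0.951, -0.001]
wrist_force: [0.6, -0.6, 0.0]
opening: 0.0602
grip_force: 0.0
```

Request:
step_arm(moves=[{"delta_pos": [0, 0, 12], "twist": 0}, {"delta_pos": [0, 0, 4], "twist": 0}, {"delta_pos": [0, 0, 0], "twist": 0}])

```text
time: 49.05
eef_pos: [0.4625, -0.4514, 0.0329]
tcp_rot: [0.0, -0.31, 0.951, -0.001]
wrist_force: [0.3, 0.1, 0.0]
opening: 0.0603
grip_force: 0.0
```

Request:
step_arm(moves=[{"delta_pos": [0, 0, 0], "twist": 0}, {"delta_pos": [0, 0, 0], "twist": 0}, {"delta_pos": [0, 0, 0], "twist": 0}, {"delta_pos": [0, 0, 0], "twist": 0}, {"delta_pos": [0, 0, 0], "twist": 0}], hand=-1, force=60)

```text
time: 49.55
eef_pos: [0.4622, -0.4514, 0.0325]
tcp_rot: [0.0, -0.31, 0.951, -0.001]
wrist_force: [-1.3, 0.7, 5.1]
opening: 0.0147
grip_force: 58.7
```

Request:
step_arm(moves=[{"delta_pos": [0, 0, -5], "twist": 0}, {"delta_pos": [0, 0, -15], "twist": 0}, {"delta_pos": [0, 0, -20], "twist": 0}, {"delta_pos": [0, 0, 0], "twist": 0}])

```text
time: 49.95
eef_pos: [0.4631, -0.4525, 0.0754]
tcp_rot: [0.001, -0.31, 0.951, -0.002]
wrist_force: [0.1, -1.0, -0.5]
opening: 0.0148
grip_force: 58.5
```

```bash
python3 - <<'E'
from h import *
to([.4955,-.409,.060])
E
```

```text
t 49.95 p [ 0.4631 -0.4525  0.0754] ex [-0.8082 -0.5889  0.0001] ez [ 0.0029 -0.004  -1.    ] F [ 0.1293 -1.0196 -0.503 ] op 0.01479183542934217 q [-0.9753  0.2693 -0.0023  1.2942  0.0001 -1.605 ]
tool delta mm [-51.7515  16.1627  15.3139]
```

Request:
step_arm(moves=[{"delta_pos": [-28, 8, 0], "twist": 0}, {"delta_pos": [-28, 8.5, 0], "twist": 0}, {"delta_pos": [0, 0, 20], "twist": 0}, {"delta_pos": [0, 0, 12], "twist": 0}, {"delta_pos": [0, 0, 4], "twist": 0}])

```text
time: 50.45
eef_pos: [0.4965, -0.4036, 0.0332]
tcp_rot: [-0.001, -0.31, 0.951, 0.001]
wrist_force: [-0.3, -0.1, -1.1]
opening: 0.0146
grip_force: 58.6
```

Request:
step_arm(moves=[{"delta_pos": [0, 0, 2], "twist": 0}, {"delta_pos": [0, 0, 1], "twist": 0}, {"delta_pos": [0, 0, 0], "twist": 0}, {"delta_pos": [0, 0, 0], "twist": 0}])

```text
time: 50.85
eef_pos: [0.4976, -0.405, 0.0331]
tcp_rot: [0.0, -0.309, 0.951, -0.0]
wrist_force: [-0.3, -0.2, -1.3]
opening: 0.0141
grip_force: 58.6
```

Request:
step_arm(moves=[{"delta_pos": [0, 0, 1], "twist": 0}, {"delta_pos": [0, 0, 1], "twist": 0}, {"delta_pos": [0, 0, 0], "twist": 0}])

```text
time: 51.15
eef_pos: [0.4977, -0.4051, 0.0326]
tcp_rot: [0.0, -0.31, 0.951, -0.001]
wrist_force: [-4.7, 3.9, 11.8]
opening: 0.0147
grip_force: 60.2
```

Contact at TCP 0.033. Release and retreat.

Request:
step_arm(moves=[{"delta_pos": [0, 0, 0], "twist": 0}, {"delta_pos": [0, 0, 0], "twist": 0}, {"delta_pos": [0, 0, 0], "twist": 0}, {"delta_pos": [0, 0, 0], "twist": 0}], hand=0.25)

```text
time: 51.55
eef_pos: [0.4975, -0.4044, 0.0303]
tcp_rot: [0.0, -0.31, 0.951, 0.0]
wrist_force: [1.3, 0.3, 0.2]
opening: 0.0536
grip_force: 0.0
```

Request:
step_arm(moves=[{"delta_pos": [0, 0, -15], "twist": 0}, {"delta_pos": [0, 0, -40], "twist": 0}, {"delta_pos": [0, 0, -45], "twist": 0}, {"delta_pos": [0, 0, -45], "twist": 0}, {"delta_pos": [0, 0, -45], "twist": 0}])

```text
time: 52.05
eef_pos: [0.4974, -0.4043, 0.2237]
tcp_rot: [0.0, -0.31, 0.951, -0.001]
wrist_force: [0.5, -0.7, 0.9]
opening: 0.0532
grip_force: 0.0
```

Request:
step_arm(moves=[{"delta_pos": [20, -30, 0], "twist": 0}, {"delta_pos": [20, -30, 0], "twist": 0}, {"delta_pos": [20, -30, 0], "twist": 0}, {"delta_pos": [0, 0, 0], "twist": 0}, {"delta_pos": [0, 0, 0], "twist": 0}])

```text
time: 52.55
eef_pos: [0.5017, -0.513, 0.2205]
tcp_rot: [0.0, -0.309, 0.951, 0.0]
wrist_force: [-0.3, 0.5, -0.0]
opening: 0.0534
grip_force: 0.0
```

```bash
python3 - <<'E'
from h import *
pose();t=snapshot("top");s=snapshot("scene")
cv2.imwrite("pics/zz.png",np.hstack([cv2.resize(t["color"][150:240,300:420],(480,360),interpolation=cv2.INTER_CUBIC),cv2.resize(s["color"][140:215,110:175],(312,360),interpolation=cv2.INTER_CUBIC)]))
E
```

```text
t 52.55 p [ 0.5017 -0.513   0.2205] ex [-0.8088 -0.588  -0.0003] ez [-0.0002  0.0007 -1.    ] F [-0.2806  0.5369 -0.0373] op 0.053363714363048126 q [-0.9783  0.4875  0.5292  1.6132  0.0003 -1.6069]
```

View pics/zz.png

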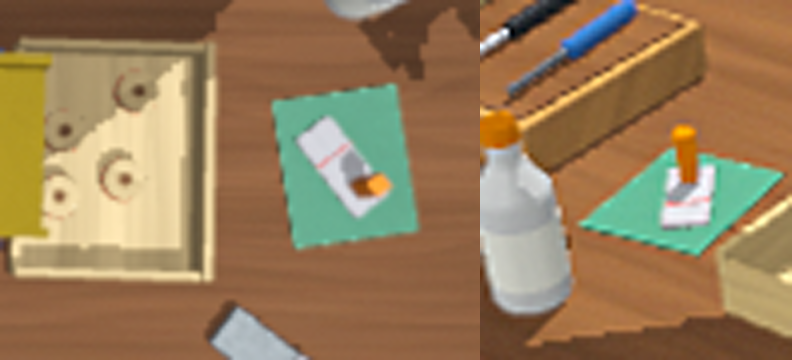

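The gauge stands upright on the middle of the mat (345,165), and all four wheels lie in the tray. Handing in.

```bash
python3 -c "
from h import *
print(sign_off())"
```

```text
the job is handed in; nothing more can be done
None
```

Job handed in at about 53 s: four wheels (all I found on the bench) were tipped into the tray at about 50° and the bed lowered level. The gauge was held about 2.6 s at the red-line depth, set by calculation because the cameras couldn't see the line there. It was knocked off its mat spot after I put it back, so I stood it there again.

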